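# Refit and load the analyser's reagent carousel

## Task

Put the cleaned reagent carousel back on the analyser: fit its D-shaped bore over the flatted drive spindle, flat to flat, so that it drops fully home on its support. Then load it: stand the square bottle in the middle of the compartment at the pointer tab, the wide jar two compartments clockwise from it (seen from above), and the dropper bottle in the compartment between those two. Keep the bottles upright, and leave the tube rack and the beaker where they are.

Things in the scene. Friction and masses are not known exactly. Their poses are not given: they have to be found in the camera images.
- analyser: White bench analyser, fixed; place and heading vary. Origin on the bench below the spindle's axis. Its flat deck, 70 mm high, reaches 125 mm to -x and +x, 105 mm to -y, 185 mm to +y. Beyond, at y = 183 to 422 mm, x = -192 to 172 mm, stands the housing with a sloped screen, 221 mm high, and a parked probe arm on it, up to 287 mm.
- spindle: Analyser's drive spindle, fixed; heading varies. Origin: on its axis, at deck height, z up. A round support 110 mm wide, top 15 mm above the origin, takes the carousel's underside. Above it the steel shaft, 20 mm thick, top (chamfered) 61 mm above the origin. The shaft's flat, 6.5 mm from the axis, faces +x; a slim flag low on the support also points to +x.
- carousel: Grey disc, 180 mm wide, 6 mm thick, about 0.3 kg, on the bench. Origin: centre of underside, z up. Rim and five fences rise to 14 mm, the square grip hub (36 mm, faces to x and y) to 54 mm. Through bore 23 mm, its flat 8 mm from the axis at +x: fits the shaft with both +x alike, within 10 deg. Tab at +x, out to 104 mm. Compartment middles: 60 mm out at 0, +-72, +-144 deg about z (dark spots).
- square_bottle: Loose white bottle with square body, 30 x 30 mm, 50 mm high, faces to its x and y, and a narrower round cap (23 mm) up to 70 mm; about 60 g. Origin: centre of underside, z up. Goes at the carousel's tab, 0 deg (clockwise from above is then -72, -144 deg), standing on the disc's upper face, 6 mm above the carousel's underside.
- dropper_bottle: Loose slim round white bottle: body 25 mm in diameter, 48 mm high, with a cap that runs out in a thin dropper tip up to 86 mm; about 35 g. Origin: centre of underside, z up.
- jar: Loose wide round white jar, 36 mm in diameter, with a ribbed lid 38 mm in diameter from 32 mm up to its flat top at 48 mm; about 60 g. Origin: centre of underside, z up.
- tube_rack: Bystander: loose blue-grey rack with small capped tubes, 66 x 210 mm, 65 mm high, beyond the carousel. Origin: centre of underside. Not to be moved.
- beaker: Bystander: loose empty glass beaker, 58 mm wide, 70 mm high, on the bottles' side. Origin: centre of underside. Not to be moved.
There are look-alikes about, which are no part of the job. Leave any yellow look-alike of the carousel alone.

How it is judged:
On the way:
1. The carousel is fully home on the spindle, while all three bottles still stand on the bench (z of carousel in the frame of spindle between 0.011 and 0.018 m and horizontal distance between carousel and spindle below 0.004 m and angle between carousel's own z axis and vertical below 0.04 rad and angle between the x axis of carousel and the x axis of spindle, either way round below 0.26 rad and height (world z) of each of square_bottle, dropper_bottle, jar below 0.04 m), for 0.2 s.
At the end, for the whole second after the job is handed in: Carousel level and fully home on the support (within 3 mm; centred to 4 mm, flats matched); square bottle, dropper bottle and jar upright on it at the tab, one and two places clockwise, each within 18 mm (in the carousel's x and y) of its compartment's middle; all released, at rest (z of carousel in the frame of spindle between 0.011 and 0.018 m and horizontal distance between carousel and spindle below 0.004 m and angle between carousel's own z axis and vertical below 0.04 rad and angle between the x axis of carousel and the x axis of spindle, either way round below 0.26 rad and linear speed of each of carousel, square_bottle, dropper_bottle, jar below 0.02 m/s and angular speed of carousel below 0.1 rad/s and x of square_bottle in the frame of carousel between 0.042 and 0.078 m and y of square_bottle in the frame of carousel between -0.018 and 0.018 m and z of square_bottle in the frame of carousel between 0.002 and 0.01 m and angle between each of square_bottle, dropper_bottle, jar's own z axis and vertical below 0.12 rad and x of dropper_bottle in the frame of carousel between 0.0005 and 0.0365 m and y of dropper_bottle in the frame of carousel between -0.0751 and -0.0391 m and z of dropper_bottle in the frame of carousel between 0.002 and 0.01 m and x of jar in the frame of carousel between -0.0665 and -0.0305 m and y of jar in the frame of carousel between -0.0533 and -0.0173 m and z of jar in the frame of carousel between 0.002 and 0.01 m); the robot touches nothing.
It fails at once if a bottle was knocked over (angle between any of square_bottle, dropper_bottle, jar's own z axis and vertical above 0.8 rad).
It fails at once if the tube rack or the beaker was shifted by more than 30 mm (distance of any of tube_rack, beaker from where it was at the start of the episode above 0.03 m).
It also fails if it takes over 106 s, if anything falls off the work surface, if the arm or the gripper's body presses on something with over 40 N, if the wrist force passes 120 N, or if a joint passes its speed limit or range.

## Robot

A 6-joint arm with a two-finger parallel gripper is mounted at the origin on the work surface. World frame = base frame: x ahead of the robot, y to its left, z up, the work surface at z = 0. Lengths are in m, angles in rad, forces in N, time in s.
With the tool pointing down it reaches from about 0.325 to 0.925 m from the base axis. Payload 3.1 kg.
Tool frame: the origin (TCP) lies at the very end of the fingers, on their centre line; the grasp point (between the pads) lies 19 mm behind it; z points along the fingers, x is the direction in which the jaws open and shut, and the axes are right-handed (so a half turn about z gives the same grasp; the last joint's range is limited). The gripper opens to 85 mm and grips with 20 to 120 N. Pads are 22 mm wide; open, the fingers measure 114 mm over their backs; the gripper's body (76 mm by 85 mm) begins 54 mm behind the grasp point. The pads swing forward as they close: fully open they stand 13 mm farther back than shut.
Start: joints at [-1.266, 0.217, 1.613, -0, 1.311, -0.112], TCP at [0.253, -0.571, 0.195] pointing down, gripper open.
Joint ranges: [-2.75, 2.75], [-0.78, 2.1], [0.31, 2.55], [-1.13, 4.27], [0.13, 2.63], [-2.58, 2.58]. Speed limits (rad/s): [2.79, 2.79, 3.14, 3.14, 3.14, 3.14].

## Interface

Orientations are given as a unit quaternion [w, x, y, z].
In Python, from bench import sensors, optics, ctrl gives the robot as it stands.
- The arm moves only by the shell command python3 -m jog 'ROWS' [FORCE]. ROWS is JSON, a list of rows, each an object of numbers: "gripper": the opening in per cent of the stroke, from 0 (shut) to 100 (fully open); "x", "y", "z": the shift along the world's x, y, z scaled (see below); "spin": the turn about the world's z scaled (see below). A call has 1 to 5 rows; each row shifts and turns the pose as measured when the row begins; what a row does not reach is not made up. The controller multiplies each number of a shift by 3 cm and each number of a turn by 4 degrees. A row lasts 1/12 s, in which the tool goes at most 41.7 mm and 7.16 degrees, less where a joint would pass 70% of its speed; a pose out of reach is approached as far as the arm can. A call with a number of a shift or a turn outside -1 to 1 is refused whole. A call with a gripper value outside its range is refused whole. The fingers move at their own pace and stop on an object; FORCE is the grip in N (left out, the last holds). Time passes only in rows, so rows that do not move let the fingers close. It gives the time, the measured TCP pose, the force and the opening at its end, in the units of the state.
- sensors.get_state(): the state, without advancing time (a new reading comes with each control period).
- optics.grab_frame(name): name is "scene" or "top"; returns (picture, depth): 400x640x3 uint8, red, green, blue; 400x640 float32, m along the optical axis (not along the pixel's ray), 0 where there is no reading.
- optics.camera_info(name): a dict with "fx", "fy", "cx", "cy" (pixels), "k1" (the pictures are not rectified: a ray, as slopes to the right and down, at radius r is drawn at 1 + k1 r^2 times it, then the intrinsics apply), "rvec" (rotation vector, rad) and "tvec" (3), from world to camera coordinates, as OpenCV has them. Camera axes: x right, y down, z forward; pixel columns grow to the right and rows downward; lengths in m; the calibration is good to about 2 mm. A picture is of the moment at which its call begins. camera_info takes no time and is no camera call.
- ctrl.finish_job(): hands the job in, once; it reports no verdict.
Trained networks look in the newest picture that a camera, given by its name, has taken for a name from the list of things; names that differ only in an ending like _2 or _b are one class to them, and where a whole thing is asked for, a point or a joint stands for the part that bears it (a point fixed in the world has none). Each returns a list of dicts, best first, with "conf" (0 to 1); they miss things now and then, are a little off and sometimes report something else, mostly with a low value. They report only what shows in the picture. A call takes as long as a camera call. They do not tell look-alikes from the thing itself.
- optics.search_frame(thing, camera): "position" ([x, y, z] in m, in world coordinates, good to about 4 mm: the middle of the surface that is visible of it).
The state is a dict: "time": time; "joint_positions": joint angles; "dq": joint speeds; "joint_torque": joint torques, N m; "position": TCP position; "ee_rot": TCP orientation; "contact_force": force on the tool from outside, world axes, zero at the start; "wrist_torque": the same for the moment, N m; "finger_gap": finger opening in m.
Only numpy, scipy, OpenCV 4.12 (cv2) and the standard library are available. Lean on these libraries where they do the work, as an engineer would, in place of code of your own. Each camera call takes 0.05 s, during which the arm holds its last target.

## Working session

There is one attempt and no reset: what is moved stays moved. The work goes in short steps, Python scripts to look and compute and a shell command to move; the robot and the scene stay as the last step left them, time stands still between calls to the robot, and variables do not carry over. Pictures are saved under pics/ and viewed, and the job is handed in when it is done.

```bash
ls; mkdir -p pics
python3 - <<'E'
from bench import sensors, optics, ctrl
import cv2
s=sensors.get_state();print({k:(v if not hasattr(v,'round') else v) for k,v in s.items()})
for n in("scene","top"):
    print(optics.camera_info(n))
    p,d=optics.grab_frame(n);cv2.imwrite(f"pics/{n}0.png",p[:,:,::-1])
    import numpy as np;np.save(f"pics/{n}0d.npy",d)
E
```

```text
pics
{'time': 0.0, 'joint_positions': array([-1.26619878e+00,  2.17776245e-01,  1.61492423e+00, -4.82020115e-06,
        1.31129924e+00, -1.12175597e-01]), 'dq': array([-1.94698611e-04, -8.27081750e-04, -6.75017286e-05,  7.28646115e-04,
       -9.77960539e-05, -4.31126123e-04]), 'joint_torque': array([ 9.17804823e-05, -3.96843839e+01, -3.03852332e+01, -1.28649158e-04,
        9.60386766e-03,  4.99845392e-07]), 'position': array([ 0.25276841, -0.57062088,  0.19325985]), 'ee_rot': array([-7.63540834e-04,  8.38096365e-01, -5.45520884e-01, -9.30322297e-04]), 'contact_force': array([-0.0096846 ,  0.04926621, -0.03676634]), 'wrist_torque': array([ 0.00558035,  0.03073015, -0.02023731]), 'finger_gap': 0.08518799779057491}
{'fx': 417.7890711617962, 'fy': 417.7890711617962, 'cx': 326.53945228894247, 'cy': 204.40258109679834, 'k1': 0.03397523674187479, 'rvec': array([ 1.98108993,  1.29115968, -0.55793039]), 'tvec': array([-0.06146195, -0.26512713,  1.43252378])}
{'fx': 519.181681190852, 'fy': 519.181681190852, 'cx': 320.1845607886063, 'cy': 204.76829383424322, 'k1': -0.13213638606415365, 'rvec': array([ 2.15508711, -2.14109237,  0.15488295]), 'tvec': array([-0.16999922,  0.48500322,  1.23336268])}
```

View pics/top0.png

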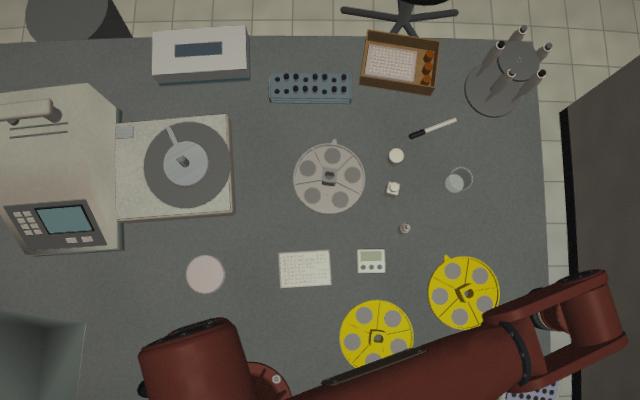

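View pics/scene0.png

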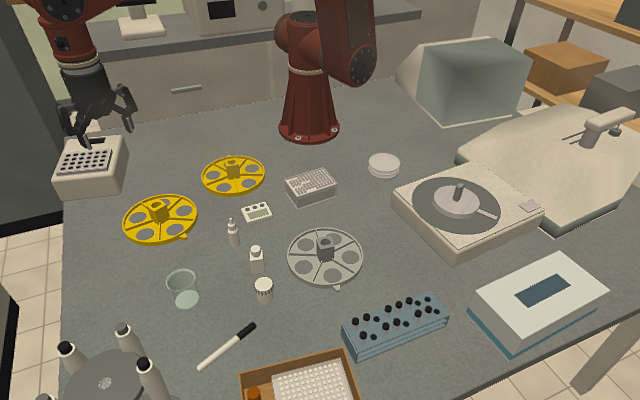

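The top view shows the grey carousel at (329,178) with its tab near (334,140), the spindle at (183,162) with its flag toward (168,127), and the jar at (396,156). The square bottle is at (393,188), the dropper at (404,228) and the beaker at (458,181). There are two yellow carousel look-alikes at the bottom. Next I'll enlarge these.

```bash
cat > h.py <<'E'
import numpy as np,cv2
from bench import sensors,optics
def cam(n):
    c=optics.camera_info(n);K=np.array([[c['fx'],0,c['cx']],[0,c['fy'],c['cy']],[0,0,1.]])
    D=np.array([c['k1'],0,0,0.]);R=cv2.Rodrigues(c['rvec'])[0];return K,D,R,np.array(c['tvec']),c['rvec']
def rays(n,uv):
    K,D,R,t,_=cam(n);p=cv2.undistortPoints(np.array(uv,float).reshape(-1,1,2),K,D).reshape(-1,2)
    return np.c_[p,np.ones(len(p))]
def onplane(n,uv,z):
    K,D,R,t,_=cam(n);r=rays(n,uv)@R;o=-R.T@t
    return o+r*((z-o[2])/r[:,2])[:,None]
def bydepth(n,uv,d):
    K,D,R,t,_=cam(n);return (rays(n,uv)*np.array(d)[:,None]-t)@R
def cloud(n,d):
    v,u=np.mgrid[0:400,0:640];P=bydepth(n,np.c_[u.ravel(),v.ravel()],d.ravel()).reshape(400,640,3);P[d<=0]=np.nan;return P
def proj(n,P):
    K,D,R,t,rv=cam(n);return cv2.projectPoints(np.array(P,float).reshape(-1,1,3),rv,t,K,D)[0].reshape(-1,2)
def crop(p,x0,y0,x1,y1,s,f):
    cv2.imwrite(f,cv2.resize(p[y0:y1,x0:x1],None,fx=s,fy=s,interpolation=cv2.INTER_CUBIC))
E
python3 - <<'E'
from h import *
p=cv2.imread('pics/top0.png')
a=cv2.resize(p[130:225,285:375],None,fx=5,fy=5,interpolation=2);b=cv2.resize(p[115:210,140:210],None,fx=5,fy=5,interpolation=2)
cv2.imwrite('pics/c1.png',np.hstack([b,a]))
crop(p,375,135,480,245,5,'pics/c2.png')
d=np.load('pics/top0d.npy');P=cloud('top',d)
for n,q in dict(bench=(260,230),spin=(182,160),sup=(195,170),deck=(222,200),hub=(328,172),jar=(396,156),sq=(393,186),dr=(404,228)).items():print(n,P[q[1],q[0]].round(4))
s=np.load('pics/scene0d.npy');Q=cloud('scene',s)
for n,q in dict(bench=(200,330),hub=(325,240),jar=(264,283),sq=(256,250),dr=(232,225)).items():print(n,Q[q[1],q[0]].round(4))
E
```

```text
bench [ 0.4263 -0.0171  0.001 ]
spin [0.5747 0.153  0.1301]
sup [0.5602 0.1319 0.0875]
deck [0.4911 0.0679 0.0691]
hub [ 0.566  -0.1855  0.0435]
jar [ 0.6079 -0.3534  0.043 ]
sq [ 0.528  -0.3411  0.068 ]
dr [ 0.427  -0.366   0.0679]
bench [ 6.342e-01 -4.979e-01 -1.000e-04]
hub [ 0.549  -0.1851  0.0483]
jar [ 0.6086 -0.3521  0.0452]
sq [ 0.5338 -0.3443  0.0684]
dr [ 0.4365 -0.3721  0.0681]
```

View pics/c1.png

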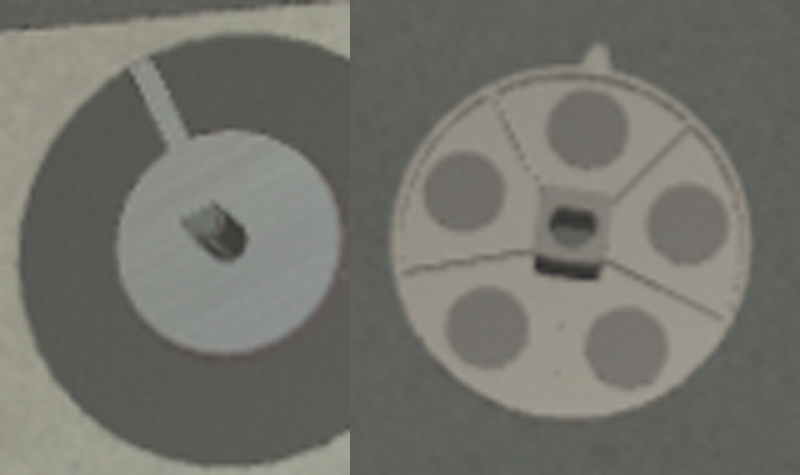

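View pics/c2.png

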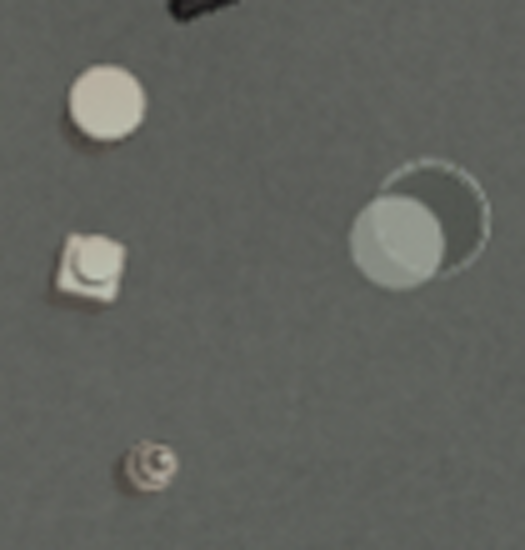

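```bash
cat > meas.py <<'E'
from h import *
def circ(pts):
    A=np.c_[2*pts,np.ones(len(pts))];s=np.linalg.lstsq(A,(pts**2).sum(1),rcond=None)[0];return s[:2],np.sqrt(s[2]+s[:2]@s[:2])
def contour(mask,seed):
    c,_=cv2.findContours(mask.astype(np.uint8),cv2.RETR_EXTERNAL,cv2.CHAIN_APPROX_NONE)
    c=[x for x in c if cv2.pointPolygonTest(x,seed,False)>=0];return c[0].reshape(-1,2).astype(float) if c else None
E
python3 - <<'E'
from meas import *
p=cv2.imread('pics/top0.png');g=cv2.cvtColor(p,6).astype(int)
for q in [(160,150),(200,175),(173,138),(222,200),(300,165),(332,156),(260,230)]:print(q,p[q[1],q[0]])
# spots
sp=[(332,156),(308,168),(353,174),(310,195),(340,200)]
W=[]
for s in sp:
    th=(g[s[1],s[0]]+g[165:170,322:324].mean()+0)/2
    m=np.zeros(g.shape,bool);r=10;m[s[1]-r:s[1]+r,s[0]-r:s[0]+r]=g[s[1]-r:s[1]+r,s[0]-r:s[0]+r]<(g[s[1]-1:s[1]+2,s[0]-1:s[0]+2].mean()*.5+138*.5)
    c=contour(cv2.morphologyEx(m.astype(np.uint8),cv2.MORPH_OPEN,np.ones((3,3))),s)
    xy=onplane('top',c,.006)[:,:2];ce,R=circ(xy);W.append(ce);print(s,ce.round(4),R.round(4))
W=np.array(W);print('mean',W.mean(0),'r',np.linalg.norm(W-W.mean(0),axis=1).round(4),'ang',np.degrees(np.arctan2(*(W-W.mean(0)).T[::-1])).round(1))
E
```

```text
(160, 150) [84 88 90]
(200, 175) [141 143 139]
(173, 138) [137 143 139]
(222, 200) [150 165 161]
(300, 165) [112 118 122]
(332, 156) [104 109 112]
(260, 230) [93 98 95]
(332, 156) [ 0.6174 -0.196 ] 0.0189
(308, 168) [ 0.5839 -0.1338] 0.0192
(353, 174) [ 0.5679 -0.2466] 0.019
(310, 195) [ 0.5147 -0.1456] 0.019
(340, 200) [ 0.5045 -0.2157] 0.0191
mean [ 0.55769665 -0.1875365 ] r [0.0603 0.0598 0.06   0.0601 0.0601] ang [  -8.    64.   -80.2  135.7 -152.1]
```

Run:
```python
from meas import *
p=cv2.imread('pics/top0.png');g=cv2.cvtColor(p,6).astype(np.uint8)
m=(g>115).astype(np.uint8)
# support disc: cut flag by opening
o=np.zeros_like(m);o[138:190,160:212]=m[138:190,160:212]
o=cv2.morphologyEx(o,cv2.MORPH_OPEN,cv2.getStructuringElement(2,(11,11)))
c=contour(o,(195,170));xy=onplane('top',c,.085)[:,:2];print('support',circ(xy))
# dark ring outer
dk=cv2.morphologyEx((g<118).astype(np.uint8),cv2.MORPH_CLOSE,np.ones((9,9)));z=np.zeros_like(dk);z[118:212,141:235]=dk[118:212,141:235]
c=contour(z,(155,170));xy=onplane('top',c,.07)[:,:2]
ce,R=circ(xy);k=abs(np.linalg.norm(xy-ce,axis=1)-R)<.004;print('ring',circ(xy[k]),k.mean())
# deck edges
fl=m.copy();fl[:]=0;fl[128:142,162:180]=m[128:142,162:180]
v,u=np.nonzero(fl);F=onplane('top',np.c_[u,v],.076)[:,:2]
print('flag n',len(F)); 
for C in [circ(onplane('top',contour(o,(195,170)),.085)[:,:2])[0],ce]:
    d=F-C;r=np.linalg.norm(d,axis=1);kk=(r>.06)&(r<.082);print(kk.sum(),np.degrees(np.arctan2(d[kk,1],d[kk,0])).mean(),np.degrees(np.arctan2(d[kk,1],d[kk,0])).std(),np.degrees(np.arctan2(*d[kk].mean(0)[::-1])))
P=cloud('top',np.load('pics/top0d.npy'))
s=P[140:175,165:205].reshape(-1,3);s=s[s[:,2]>.124];print('shafttop',len(s),np.median(s,0))
print(P[128:140:3,165:178:2,2].round(3))
crop(p,160,120,210,190,10,'pics/c3.png')
q=cv2.imread('pics/scene0.png');crop(q,395,165,545,265,5,'pics/c4.png')
```

```text
support (array([0.57857689, 0.15714912]), np.float64(0.05322647353540967))
ring (array([0.58608283, 0.15027479]), np.float64(0.12364370185985456)) 0.15011547344110854
flag n 82
34 29.462017761050273 2.6048701107431738 29.480683532213583
37 37.232900767151406 2.66381888781595 37.20107697087373
shafttop 58 [0.57649757 0.15591066 0.12962043]
[[0.072 0.083 0.079 0.074 0.073 0.072 0.074]
 [0.07  0.079 0.081 0.08  0.07  0.069 0.069]
 [0.071 0.071 0.078 0.081 0.073 0.07  0.075]
 [0.072 0.071 0.072 0.081 0.078 0.083 0.07 ]]
```

View pics/c4.png

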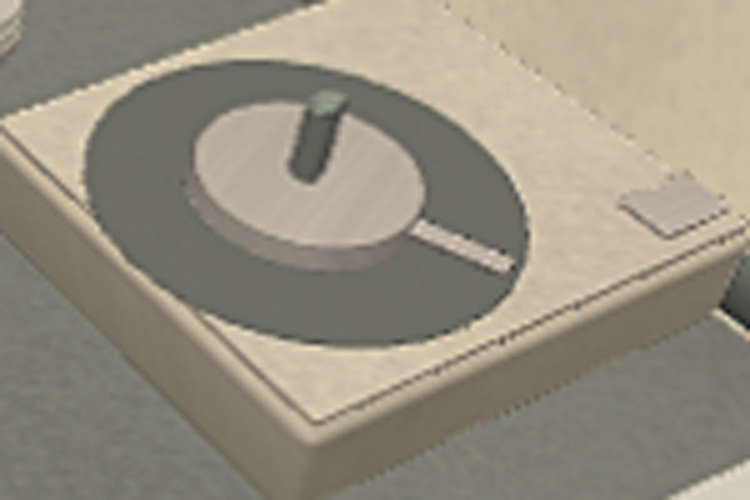

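View pics/c3.png

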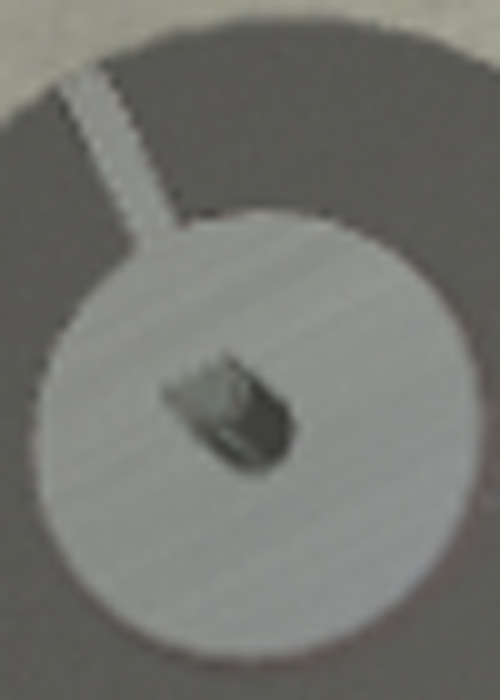

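```bash
cat >> meas.py <<'E'
def radial(n,g,c,z,r0,dr=.006,it=4,skip=None):
    """subpixel edge points of a horizontal circle; robust circle fit"""
    gb=cv2.GaussianBlur(g.astype(np.float32),(0,0),1.0);c=np.array(c,float);R=r0
    for _ in range(it):
        th=np.radians(np.arange(0,360,3));rr=np.linspace(-dr,dr,41)
        P=np.stack([c[0]+np.cos(th)[:,None]*(R+rr),c[1]+np.sin(th)[:,None]*(R+rr),np.full((len(th),41),z)],-1)
        uv=proj(n,P).reshape(len(th),41,2).astype(np.float32)
        v=cv2.remap(gb,uv[...,0],uv[...,1],1);gr=np.gradient(v,axis=1);
        s=np.sign(np.median(gr[np.arange(len(th)),abs(gr).argmax(1)]));k=(s*gr).argmax(1)
        ok=(k>1)&(k<39)&((s*gr).max(1)>np.median((s*gr).max(1))*.4)
        pts=P[np.arange(len(th)),k,:2][ok]
        for _ in range(5):
            ce,Rn=circ(pts);e=abs(np.linalg.norm(pts-ce,axis=1)-Rn);pts=pts[e<max(.0008,2*np.median(e))]
        c,R=ce,Rn
    return c,R,len(pts)
E
python3 - <<'E'
from meas import *
for n in('top','scene'):
    g=cv2.cvtColor(cv2.imread(f'pics/{n}0.png'),6)
    print(n)
    for nm,c,z,r in [('support',(.5785,.157),.085,.055),('ring',(.5785,.157),.07,.096),('ringb',(.5785,.157),.07,.105),('disc',(.5577,-.1875),.014,.09),('jarlid',(.608,-.353),.048,.019),('beaker',(.57,-.47),.07,.029)]:
        try:print(nm,radial(n,g,c,z,r,dr=.012 if r>.04 else .006))
        except Exception as e:print(nm,e)
g=cv2.cvtColor(cv2.imread('pics/top0.png'),6)
fl=np.zeros_like(g);fl[124:142,160:180]=g[124:142,160:180]>115
v,u=np.nonzero(fl);F=onplane('top',np.c_[u,v],.08)[:,:2]
C=np.array(radial('top',g,(.5785,.157),.085,.055)[0]);d=F-C;r=np.linalg.norm(d,axis=1);kk=(r>.06)&(r<.086)&(abs(np.degrees(np.arctan2(d[:,1],d[:,0]))-29)<12)
print('flag',kk.sum(),np.degrees(np.arctan2(*d[kk].mean(0)[::-1])),'far end',r[kk].max())
for t in (.062,.068,.074,.08,.084):
    q=kk&(abs(r-t)<.003);print(t,np.degrees(np.arctan2(*d[q].mean(0)[::-1])).round(1))
for n in('top','scene'):
  for t in('spindle','carousel','square_bottle','dropper_bottle','jar','beaker','tube_rack'):
    print(n,t,[(np.round(o['position'],3).tolist(),round(o['conf'],2)) for o in optics.search_frame(t,n)[:4]])
E
```

```text
top
support (array([0.57822042, 0.15738723]), np.float64(0.054486653209317885), 101)
ring (array([0.57890897, 0.15789784]), np.float64(0.10762343718662681), 92)
ringb (array([0.57889504, 0.15785668]), np.float64(0.1075820304025929), 86)
disc (array([ 0.55865588, -0.18789688]), np.float64(0.09029198089325918), 95)
jarlid (array([ 0.60904358, -0.35274189]), np.float64(0.01820888468469797), 93)
beaker (array([ 0.57244036, -0.46150984]), np.float64(0.030581067987906583), 32)
scene
support (array([0.58084524, 0.15379682]), np.float64(0.05446857403058728), 82)
ring (array([0.5801006 , 0.15541036]), np.float64(0.10767743142553692), 80)
ringb (array([0.58029721, 0.15505544]), np.float64(0.10785612714990009), 65)
disc (array([ 0.56513761, -0.19243107]), np.float64(0.08374792261210369), 63)
jarlid (array([ 0.61150499, -0.35456185]), np.float64(0.018266668189133067), 98)
beaker (array([ 0.57040666, -0.46948619]), np.float64(0.023985138121119794), 35)
flag 45 28.83646786827653 far end 0.08571067176103715
0.062 27.8
0.068 29.3
0.074 28.8
0.08 28.8
0.084 29.1
top spindle [([0.574, 0.15, 0.082], 0.
[... 203 characters left out ...]
054], 0.41)]
top jar [([0.606, -0.356, 0.051], 0.61)]
top beaker [([0.552, -0.517, 0.03], 0.59)]
top tube_rack [([0.779, -0.138, 0.045], 0.61)]
scene spindle [([0.59, 0.147, 0.088], 0.92), ([0.536, -0.349, 0.048], 0.41)]
scene carousel [([0.571, -0.196, 0.009], 0.82), ([0.18, -0.314, 0.006], 0.71), ([0.437, -0.372, 0.041], 0.62), ([0.289, -0.528, 0.007], 0.57)]
scene square_bottle [([0.539, -0.344, 0.05], 0.74), ([0.562, -0.512, 0.043], 0.7), ([0.808, -0.158, 0.037], 0.66)]
scene dropper_bottle [([0.44, -0.372, 0.043], 0.48), ([0.619, -0.358, 0.044], 0.31)]
scene jar [([0.62, -0.359, 0.045], 0.61)]
scene beaker [([0.559, -0.512, 0.042], 0.66)]
scene tube_rack [([0.809, -0.156, 0.038], 0.72)]
```

```bash
R='{"x":0.8,"y":1,"spin":1}'; python3 -m jog '[{"x":0.8,"y":1,"spin":1},{"x":0.8,"y":1,"spin":1},{"x":0.8,"y":1,"spin":1},{"x":0.8,"y":1,"spin":1},{"x":0.8,"y":1,"spin":1}]' 60
python3 -m jog '[{"x":0.8,"y":1,"spin":1},{"x":0.8,"y":1,"spin":1},{"x":0.8,"y":1,"spin":1},{"x":0.8,"y":1,"spin":1},{"x":0.8,"y":1,"spin":1}]'
```

```text
schema error: expected keys gripper, x, y, z, spin
schema error: expected keys gripper, x, y, z, spin
```

Run:
```python
from meas import *
# spots in scene
p=cv2.imread('pics/scene0.png');g=cv2.cvtColor(p,6)
c=np.array([.5577,-.1875]);W=[]
for a in np.radians(-8.1+72*np.arange(5)):
    s=c+.06*np.array([np.cos(a),np.sin(a)]);
    try:W.append(radial('scene',g,s,.006,.019,.005));print(W[-1],s)
    except Exception as e:print(e)
```

```text
(array([ 0.61820178, -0.1978413 ]), np.float64(0.02065069870248013), 73) [ 0.61710142 -0.19595407]
(array([ 0.58530953, -0.13597649]), np.float64(0.020755882848319036), 75) [ 0.58409635 -0.13361835]
(array([ 0.51647161, -0.1492849 ]), np.float64(0.021100820685046248), 61) [ 0.51461242 -0.14574523]
(array([ 0.50663552, -0.21777109]), np.float64(0.02065081702423451), 77) [ 0.50467406 -0.21557579]
(array([ 0.56938501, -0.24854978]), np.float64(0.0208123167012728), 89) [ 0.56801575 -0.24660656]
```

```bash
python3 -m jog '[{"gripper":100,"x":0.8,"y":1,"z":0,"spin":1},{"gripper":100,"x":0.8,"y":1,"z":0,"spin":1},{"gripper":100,"x":0.8,"y":1,"z":0,"spin":1},{"gripper":100,"x":0.8,"y":1,"z":0,"spin":1},{"gripper":100,"x":0.8,"y":1,"z":0,"spin":1}]' 60
python3 -m jog '[{"gripper":100,"x":0.8,"y":1,"z":0,"spin":1},{"gripper":100,"x":0.8,"y":1,"z":0,"spin":1},{"gripper":100,"x":0.8,"y":1,"z":0,"spin":1},{"gripper":100,"x":0.8,"y":1,"z":0,"spin":1},{"gripper":100,"x":0.8,"y":1,"z":0,"spin":1}]'
```

```text
time: 1.22
position: [0.3708, -0.4238, 0.1952]
ee_rot: [0.003, 0.92, -0.391, 0.002]
contact_force: [0.4, 0.0, -0.3]
finger_gap: 0.0855
time: 1.63
position: [0.4954, -0.2661, 0.1967]
ee_rot: [0.003, 0.976, -0.218, 0.004]
contact_force: [0.6, 0.1, -0.0]
finger_gap: 0.0856
```

```bash
python3 -m jog '[{"gripper":100,"x":0.65,"y":0.8,"z":-0.4,"spin":1},{"gripper":100,"x":0.65,"y":0.8,"z":-0.6,"spin":1},{"gripper":100,"x":0.6,"y":0.8,"z":-0.8,"spin":1},{"gripper":100,"x":0,"y":0,"z":-0.8,"spin":1},{"gripper":100,"x":0,"y":0,"z":0,"spin":0}]'
cat > st.py <<'E'
from h import *
s=sensors.get_state();q=s['ee_rot'];print('pos',s['position'].round(4),'yaw',round(np.degrees(2*np.arctan2(q[2],q[1])),2),'gap',round(s['finger_gap'],4),'F',s['contact_force'].round(1),'T',s['wrist_torque'].round(2),'t',round(s['time'],2),'j6',s['joint_positions'][5].round(2),'q',q.round(4))
E
python3 st.py
```

```text
time: 2.05
position: [0.5623, -0.1837, 0.1212]
ee_rot: [0.002, 0.998, -0.067, 0.011]
contact_force: [-1.1, 1.5, -0.9]
finger_gap: 0.0854
pos [ 0.5623 -0.1837  0.1212] yaw -7.65 gap 0.0854 F [-1.1  1.5 -0.9] T [0.04 0.08 0.01] t 2.05 j6 -0.3 q [ 0.0023  0.9977 -0.0667  0.0105]
```

```bash
python3 -m jog '[{"gripper":100,"x":-0.15,"y":-0.15,"z":-0.8,"spin":0},{"gripper":100,"x":0,"y":0,"z":-0.9,"spin":0},{"gripper":100,"x":0,"y":0,"z":-0.9,"spin":0},{"gripper":100,"x":0,"y":0,"z":-0.4,"spin":0},{"gripper":100,"x":0,"y":0,"z":0,"spin":0}]'; python3 st.py
```

```text
time: 2.47
position: [0.5609, -0.1903, 0.0342]
ee_rot: [0.004, 0.997, -0.071, 0.014]
contact_force: [0.0, -0.3, 0.1]
finger_gap: 0.0855
pos [ 0.5609 -0.1903  0.0342] yaw -8.1 gap 0.0855 F [ 0.  -0.3  0.1] T [-0.    0.    0.01] t 2.47 j6 -0.31 q [ 0.0039  0.9974 -0.0706  0.0141]
```

```bash
python3 -m jog '[{"gripper":100,"x":-0.1,"y":0.08,"z":-0.35,"spin":0},{"gripper":100,"x":0,"y":0,"z":0,"spin":0}]'; python3 st.py; python3 -m jog '[{"gripper":0,"x":0,"y":0,"z":0,"spin":0},{"gripper":0,"x":0,"y":0,"z":0,"spin":0},{"gripper":0,"x":0,"y":0,"z":0,"spin":0},{"gripper":0,"x":0,"y":0,"z":0,"spin":0},{"gripper":0,"x":0,"y":0,"z":0,"spin":0}]' 60;  python3 st.py
```

```text
time: 2.63
position: [0.5584, -0.1892, 0.025]
ee_rot: [0.004, 0.997, -0.072, 0.015]
contact_force: [-0.7, 0.2, -0.1]
finger_gap: 0.0855
pos [ 0.5584 -0.1892  0.025 ] yaw -8.27 gap 0.0855 F [-0.7  0.2 -0.1] T [-0.    0.05 -0.02] t 2.63 j6 -0.31 q [ 0.0042  0.9973 -0.0721  0.0148]
time: 3.05
position: [0.5628, -0.1917, 0.0313]
ee_rot: [0.006, 0.997, -0.073, 0.02]
contact_force: [-0.6, 0.5, -0.1]
finger_gap: 0.0256
pos [ 0.5628 -0.1917  0.0313] yaw -8.35 gap 0.0256 F [-0.6  0.5 -0.1] T [0.02 0.04 0.05] t 3.05 j6 -0.3 q [ 0.0062  0.9971 -0.0728  0.0198]
```

```bash
python3 - <<'E'
from h import *
p,d=optics.grab_frame('scene');np.save('pics/s1d.npy',d);crop(p[:,:,::-1],250,150,410,310,5,'pics/s1.png')
E
python3 st.py
```

```text
pos [ 0.5629 -0.1918  0.0314] yaw -8.35 gap 0.0176 F [ 0.1 -0.7 -0. ] T [ 0.03 -0.01  0.01] t 3.1 j6 -0.3 q [ 0.0062  0.9971 -0.0728  0.0199]
```

View pics/s1.png

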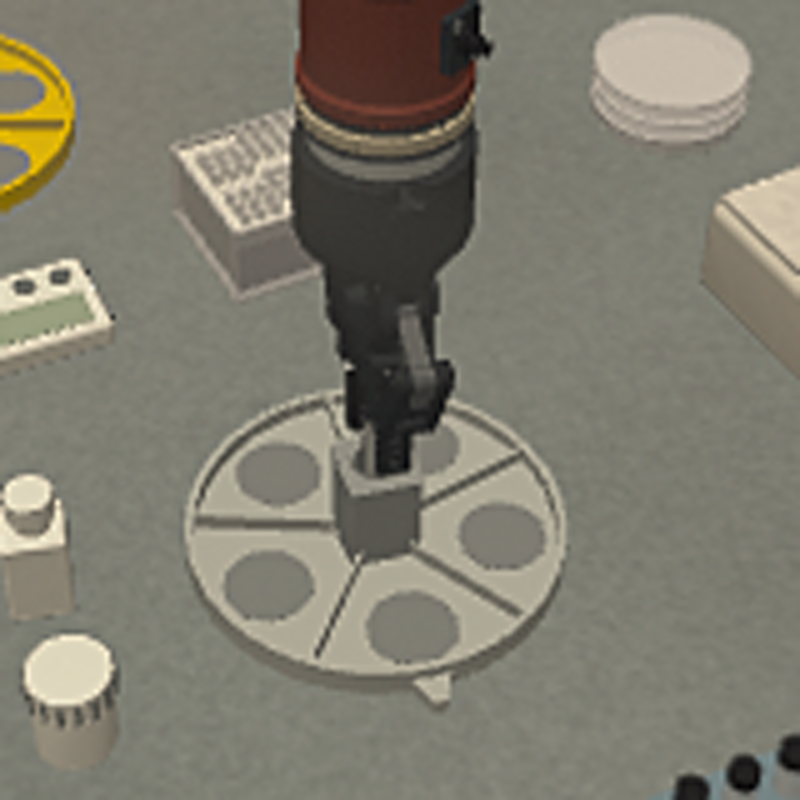

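```bash
python3 - <<'E'
from h import *
d=np.load('pics/s1d.npy');P=cloud('scene',d)
for v in range(215,265,3):print(v,[tuple((1000*P[v,u]).round().tolist()) for u in (322,326,329,332,336)])
E
python3 - <<'E'
from h import *
p,d=optics.grab_frame('top');np.save('pics/t1d.npy',d);crop(p[:,:,::-1],270,110,400,230,6,'pics/t1.png')
E
python3 st.py
```

```text
215 [(578.0, -207.0, 161.0), (594.0, -205.0, 174.0), (600.0, -201.0, 177.0), (602.0, -195.0, 177.0), (582.0, -176.0, 153.0)]
218 [(577.0, -206.0, 151.0), (591.0, -204.0, 162.0), (588.0, -195.0, 157.0), (607.0, -198.0, 174.0), (585.0, -177.0, 147.0)]
221 [(578.0, -207.0, 144.0), (576.0, -196.0, 137.0), (577.0, -190.0, 136.0), (612.0, -200.0, 171.0), (583.0, -176.0, 136.0)]
224 [(580.0, -207.0, 136.0), (582.0, -199.0, 135.0), (616.0, -209.0, 170.0), (618.0, -202.0, 169.0), (620.0, -195.0, 168.0)]
227 [(574.0, -204.0, 121.0), (549.0, -184.0, 91.0), (622.0, -211.0, 167.0), (621.0, -204.0, 163.0), (625.0, -197.0, 164.0)]
230 [(574.0, -204.0, 112.0), (602.0, -208.0, 139.0), (618.0, -209.0, 155.0), (619.0, -203.0, 153.0), (618.0, -193.0, 148.0)]
233 [(549.0, -193.0, 75.0), (603.0, -209.0, 132.0), (613.0, -207.0, 141.0), (612.0, -199.0, 136.0), (611.0, -189.0, 131.0)]
236 [(497.0, -169.0, 6.0), (603.0, -208.0, 122.0), (603.0, -201.0, 120.0), (602.0, -194.0, 116.0), (510.0, -137.0, 5.0)]
239 [(545.0, -191.0, 51.0), (587.0, -200.0, 94.0), (587.0, -193.0, 92.0), (583.0, -184.0, 84.0), (518.0, -
[... 402 characters left out ...]
4.0, -194.0, 39.0), (576.0, -187.0, 39.0), (577.0, -180.0, 37.0), (555.0, -158.0, 5.0)]
254 [(573.0, -203.0, 32.0), (576.0, -195.0, 32.0), (576.0, -187.0, 29.0), (578.0, -180.0, 27.0), (563.0, -162.0, 4.0)]
257 [(575.0, -204.0, 24.0), (576.0, -194.0, 21.0), (576.0, -187.0, 18.0), (578.0, -180.0, 17.0), (572.0, -166.0, 5.0)]
260 [(575.0, -204.0, 14.0), (574.0, -193.0, 8.0), (577.0, -186.0, 8.0), (580.0, -180.0, 8.0), (586.0, -173.0, 12.0)]
263 [(577.0, -204.0, 6.0), (580.0, -196.0, 5.0), (582.0, -189.0, 4.0), (587.0, -184.0, 8.0), (590.0, -174.0, 6.0)]
pos [ 0.5627 -0.1917  0.0312] yaw -8.35 gap 0.0099 F [ 0.  -0.2 -0.1] T [ 0.04  0.   -0.03] t 3.15 j6 -0.3 q [ 0.0061  0.9971 -0.0728  0.0197]
```

View pics/t1.png

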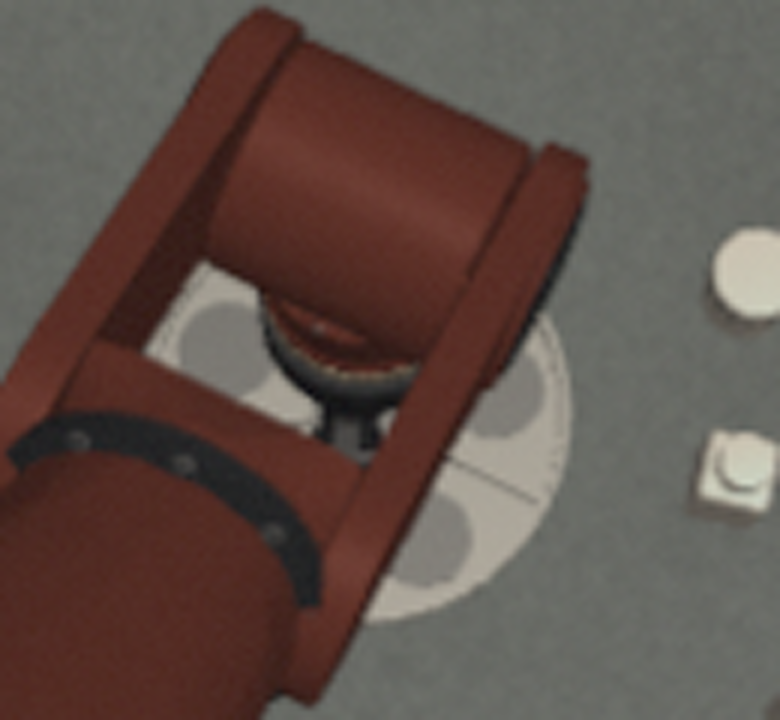

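```bash
python3 -m jog '[{"gripper":0,"x":0,"y":0,"z":0.8,"spin":0},{"gripper":0,"x":0,"y":0,"z":0.8,"spin":0},{"gripper":0,"x":0,"y":0,"z":0,"spin":0}]'; python3 st.py;python3 - <<'E'
from h import *
p,d=optics.grab_frame('scene');np.save('pics/s2d.npy',d);np.save('pics/s2.npy',p);crop(p[:,:,::-1],250,110,410,270,5,'pics/s2.png')
print(proj('scene',[sensors.get_state()['position']]))
E
```

```text
time: 3.4
position: [0.5607, -0.1906, 0.0786]
ee_rot: [0.005, 0.997, -0.073, 0.017]
contact_force: [1.4, 0.4, 0.8]
finger_gap: 0.0
pos [ 0.5607 -0.1906  0.0786] yaw -8.35 gap 0.0 F [1.4 0.4 0.8] T [ 0.   -0.03 -0.04] t 3.4 j6 -0.3 q [ 0.0052  0.9972 -0.0728  0.0173]
[[325.08063684 235.13130514]]
```

View pics/s2.png

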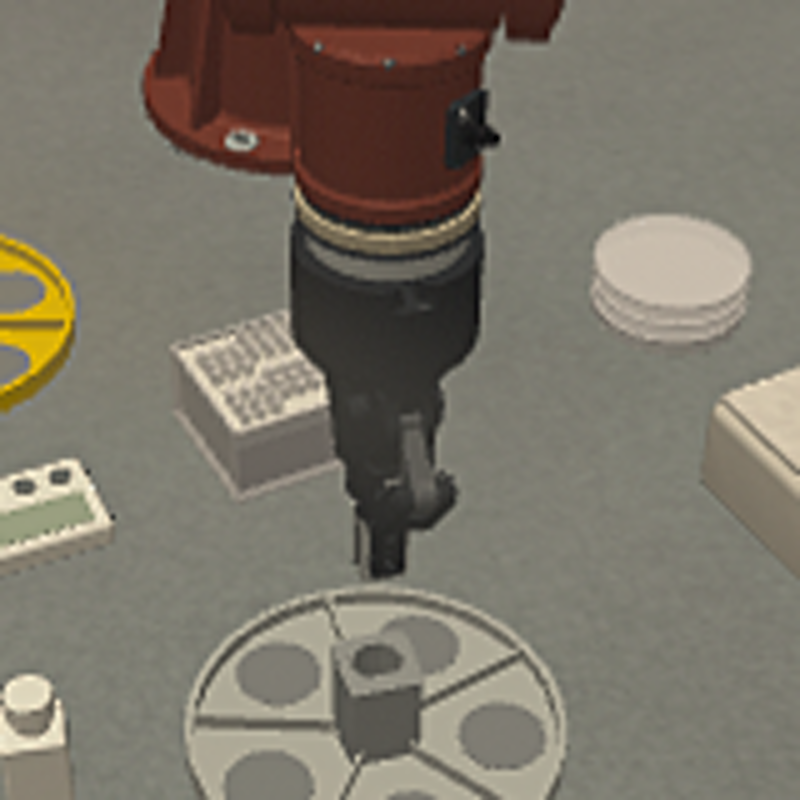

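Run:
```python
from h import *
s=sensors.get_state()['position']
for z in np.arange(.07,.14,.01):print(z.round(3),proj('scene',[[s[0],s[1],z]]).round(1), onplane('scene',[(327,226)],z).round(4))
d=np.load('pics/s2d.npy');P=cloud('scene',d)
for v in range(200,230,2):print(v,[tuple((1000*P[v,u]).round().tolist()) for u in (323,325,327,329,331)])
```

```text
0.07 [[325.  237.2]] [[ 0.5285 -0.1712  0.07  ]]
0.08 [[325.1 234.1]] [[ 0.5377 -0.1756  0.08  ]]
0.09 [[325.2 231. ]] [[ 0.5469 -0.1799  0.09  ]]
0.1 [[325.2 227.8]] [[ 0.556  -0.1843  0.1   ]]
0.11 [[325.3 224.6]] [[ 0.5652 -0.1886  0.11  ]]
0.12 [[325.4 221.3]] [[ 0.5743 -0.193   0.12  ]]
0.13 [[325.5 218. ]] [[ 0.5835 -0.1973  0.13  ]]
0.14 [[325.5 214.6]] [[ 0.5927 -0.2017  0.14  ]]
200 [(571.0, -202.0, 195.0), (583.0, -203.0, 205.0), (590.0, -202.0, 210.0), (594.0, -199.0, 212.0), (600.0, -198.0, 217.0)]
202 [(567.0, -200.0, 186.0), (582.0, -202.0, 198.0), (586.0, -200.0, 201.0), (584.0, -194.0, 197.0), (603.0, -199.0, 215.0)]
204 [(572.0, -202.0, 185.0), (573.0, -198.0, 184.0), (576.0, -195.0, 186.0), (575.0, -190.0, 183.0), (603.0, -199.0, 209.0)]
206 [(573.0, -203.0, 180.0), (575.0, -199.0, 181.0), (597.0, -205.0, 201.0), (601.0, -202.0, 203.0), (605.0, -200.0, 206.0)]
208 [(573.0, -202.0, 174.0), (564.0, -194.0, 165.0), (603.0, -207.0, 201.0), (611.0, -207.0, 208.0), (613.0, -204.0, 208.0)]
210 [(574.0, -203.0, 170.0), (588.0, -205.0, 183.0), (605.0, -208.0, 198.0), (614.0,
[... 455 characters left out ...]
98.0, 145.0), (572.0, -192.0, 142.0), (574.0, -189.0, 142.0), (568.0, -181.0, 134.0)]
220 [(566.0, -199.0, 132.0), (571.0, -196.0, 136.0), (570.0, -191.0, 133.0), (574.0, -188.0, 136.0), (567.0, -180.0, 127.0)]
222 [(565.0, -199.0, 126.0), (573.0, -197.0, 133.0), (569.0, -191.0, 126.0), (575.0, -189.0, 131.0), (566.0, -180.0, 119.0)]
224 [(565.0, -198.0, 119.0), (572.0, -197.0, 125.0), (573.0, -192.0, 124.0), (572.0, -187.0, 122.0), (458.0, -127.0, -4.0)]
226 [(565.0, -198.0, 114.0), (460.0, -144.0, -3.0), (462.0, -140.0, -2.0), (466.0, -136.0, -1.0), (467.0, -131.0, -1.0)]
228 [(476.0, -157.0, 10.0), (481.0, -154.0, 13.0), (481.0, -149.0, 11.0), (484.0, -144.0, 12.0), (486.0, -140.0, 13.0)]
```

Run:
```python
from h import *
print(proj('scene',[[.2528,-.5706,.1933],[.2528,-.5706,.2083],[.2528,-.5706,.2283]]))
p=cv2.imread('pics/scene0.png');crop(p,40,60,160,180,6,'pics/c5.png')
d=np.load('pics/scene0d.npy');P=cloud('scene',d)
m=(P[...,2]>.12)&(P[...,0]<.35)&(P[...,1]<-.4)&(P[...,0]>.1);m[:, 200:]=0
pts=P[m];o=np.argsort(pts[:,2]);print(pts[o[::40]].round(3)[:40])
s=sensors.get_state();print(s['joint_positions'].round(4))
```

```text
[[116.55327661 157.38198312]
 [114.39502455 151.85321458]
 [111.4388261  144.29071381]]
[[ 0.228 -0.535  0.242]
 [ 0.237 -0.518  0.251]
 [ 0.279 -0.614  0.256]
 [ 0.247 -0.527  0.261]
 [ 0.283 -0.618  0.267]
 [ 0.282 -0.618  0.271]
 [ 0.241 -0.528  0.276]
 [ 0.234 -0.53   0.282]
 [ 0.28  -0.604  0.287]
 [ 0.287 -0.637  0.29 ]
 [ 0.244 -0.518  0.292]
 [ 0.283 -0.614  0.294]
 [ 0.236 -0.516  0.295]
 [ 0.281 -0.638  0.296]
 [ 0.234 -0.499  0.298]
 [ 0.284 -0.609  0.3  ]
 [ 0.283 -0.599  0.302]
 [ 0.293 -0.632  0.304]
 [ 0.285 -0.605  0.305]
 [ 0.285 -0.601  0.306]
 [ 0.268 -0.608  0.307]
 [ 0.285 -0.6    0.308]
 [ 0.256 -0.549  0.309]
 [ 0.266 -0.564  0.311]
 [ 0.262 -0.569  0.312]
 [ 0.258 -0.542  0.313]
 [ 0.265 -0.576  0.315]
 [ 0.253 -0.535  0.316]
 [ 0.276 -0.639  0.318]
 [ 0.234 -0.515  0.32 ]
 [ 0.239 -0.513  0.321]
 [ 0.278 -0.584  0.323]
 [ 0.241 -0.512  0.325]
 [ 0.291 -0.629  0.326]
 [ 0.277 -0.637  0.327]
 [ 0.278 -0.6    0.329]
 [ 0.264 -0.573  0.33 ]
 [ 0.247 -0.53   0.331]
 [ 0.239 -0.518  0.332]
 [ 0.27  -0.554  0.333]]
[-0.448   0.2499  1.8117  0.0035  1.0462 -0.3039]
```

View pics/c5.png

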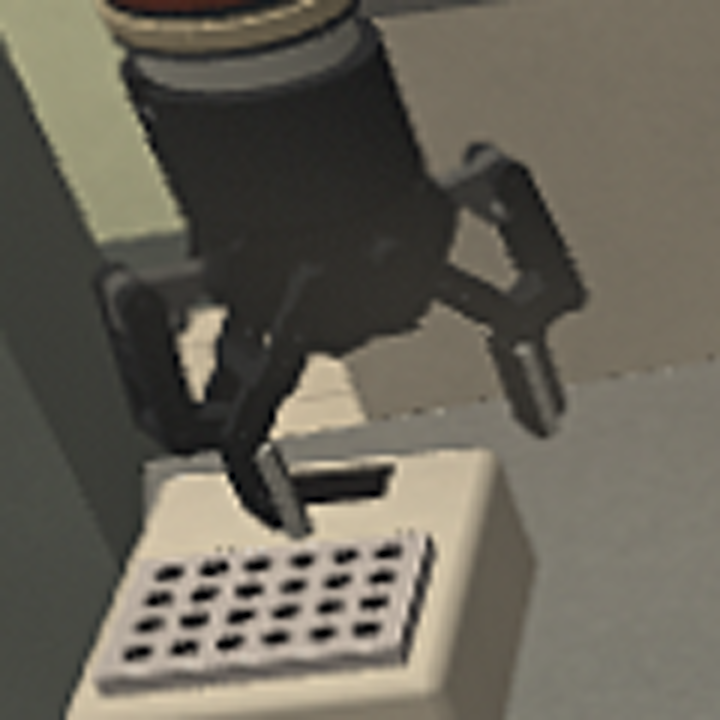

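The fingers closed in free air above the hub. The reported TCP height reads about 36 mm too low: with the jaws shut, the camera puts the tips at z≈0.115 when the state says 0.079, and the first picture shows the same offset. I'll correct for it from here on. Next I'll reopen and check the drift of idle rows.

```bash
python3 st.py; python3 -m jog '[{"gripper":100,"x":0,"y":0,"z":0,"spin":0},{"gripper":100,"x":0,"y":0,"z":0,"spin":0}]'>/dev/null; python3 st.py;python3 -m jog '[{"gripper":100,"x":0,"y":0,"z":0,"spin":0},{"gripper":100,"x":0,"y":0,"z":0,"spin":0},{"gripper":100,"x":0,"y":0,"z":0,"spin":0},{"gripper":100,"x":0,"y":0,"z":0,"spin":0},{"gripper":100,"x":0,"y":0,"z":0,"spin":0}]'>/dev/null; python3 st.py
```

```text
pos [ 0.5597 -0.1902  0.0767] yaw -8.35 gap -0.0001 F [ 0.3 -0.2  0.2] T [-0.01 -0.03 -0.03] t 3.45 j6 -0.3 q [ 0.0048  0.9972 -0.0728  0.0162]
pos [ 0.5591 -0.1898  0.0757] yaw -8.35 gap 0.0233 F [0.4 0.5 0.1] T [0.02 0.04 0.07] t 3.62 j6 -0.3 q [ 0.0046  0.9972 -0.0728  0.0158]
pos [ 0.5557 -0.1883  0.0707] yaw -8.35 gap 0.0836 F [ 0.3  0.8 -0.1] T [ 0.06  0.04 -0.01] t 4.03 j6 -0.3 q [ 0.0031  0.9973 -0.0728  0.0119]
```

```bash
cat > hold.py <<'E'
from h import *
import sys
for _ in range(int(sys.argv[1]) if len(sys.argv)>1 else 2): optics.grab_frame('scene')
import st
E
python3 hold.py; python3 -m jog '[{"gripper":100,"x":0.1,"y":0,"z":-0.6,"spin":0},{"gripper":100,"x":0.1,"y":0,"z":-0.7,"spin":0},{"gripper":100,"x":0,"y":0,"z":-0.5,"spin":0}]'>/dev/null; python3 st.py;python3 hold.py
```

```text
pos [ 0.5558 -0.1883  0.0709] yaw -8.35 gap 0.0853 F [-0.  -0.2  0.3] T [-0.05 -0.03 -0.  ] t 4.13 j6 -0.3 q [ 0.0031  0.9973 -0.0728  0.0119]
pos [ 0.567  -0.1907  0.0211] yaw -8.36 gap 0.0852 F [ 0.1 -0.4 -0.4] T [0.02 0.01 0.02] t 4.38 j6 -0.3 q [ 0.0054  0.9972 -0.0729  0.0177]
pos [ 0.5639 -0.1894  0.0187] yaw -8.36 gap 0.0851 F [-0.5  0.4 -0.7] T [ 0.07  0.05 -0.03] t 4.48 j6 -0.3 q [ 0.0041  0.9972 -0.0729  0.0144]
```

```bash
python3 -m jog '[{"gripper":100,"x":-0.1,"y":0.02,"z":-0.4,"spin":0},{"gripper":100,"x":-0.1,"y":0.03,"z":-0.4,"spin":0}]'>/dev/null; python3 st.py;python3 hold.py
```

```text
pos [ 0.5611 -0.1894 -0.0029] yaw -8.35 gap 0.0851 F [ 0.5  0.2 -0.5] T [ 0.02 -0.02 -0.01] t 4.65 j6 -0.3 q [ 0.0054  0.9972 -0.0727  0.0177]
pos [ 0.5588 -0.1883 -0.0048] yaw -8.35 gap 0.0856 F [-0.4  0.5  0.2] T [-0.02  0.04 -0.02] t 4.75 j6 -0.3 q [ 0.0045  0.9972 -0.0728  0.0154]
```

```bash
python3 -m jog '[{"gripper":100,"x":-0.02,"y":0,"z":-0.32,"spin":0}]'>/dev/null; python3 hold.py 2; python3 -m jog '[{"gripper":0,"x":0,"y":0,"z":0,"spin":0},{"gripper":0,"x":0,"y":0,"z":0,"spin":0},{"gripper":0,"x":0,"y":0,"z":0,"spin":0}]' 60 >/dev/null; python3 hold.py 3;python3 hold.py 3
```

```text
pos [ 0.5567 -0.1877 -0.0159] yaw -8.36 gap 0.0855 F [-0.2  0.2  0.1] T [ 0.04  0.03 -0.  ] t 4.93 j6 -0.3 q [ 0.004   0.9972 -0.0729  0.0141]
pos [ 0.5577 -0.1881 -0.0145] yaw -8.36 gap 0.0354 F [-0.4  0.1  3.2] T [ 0.17  0.43 -0.07] t 5.33 j6 -0.3 q [ 0.0042  0.9972 -0.0729  0.0146]
pos [ 0.5578 -0.1881 -0.0146] yaw -8.36 gap 0.0353 F [0.4 0.5 6.2] T [ 0.14  0.56 -0.  ] t 5.48 j6 -0.3 q [ 0.0042  0.9972 -0.0729  0.0148]
```

```bash
python3 -m jog '[{"gripper":0,"x":0,"y":0,"z":0.4,"spin":0},{"gripper":0,"x":0,"y":0,"z":0.9,"spin":0},{"gripper":0,"x":0,"y":0,"z":0.9,"spin":0},{"gripper":0,"x":0,"y":0,"z":0.9,"spin":0},{"gripper":0,"x":0,"y":0,"z":0.9,"spin":0}]' 90; python3 hold.py 2; python3 -m jog '[{"gripper":0,"x":0,"y":0.3,"z":0.7,"spin":0.5},{"gripper":0,"x":0,"y":0.8,"z":0.4,"spin":0.9},{"gripper":0,"x":0,"y":0.9,"z":0,"spin":0.9},{"gripper":0,"x":0,"y":0.9,"z":0,"spin":0.9},{"gripper":0,"x":0,"y":0.9,"z":0,"spin":0.9}]'; python3 st.py
```

```text
time: 5.9
position: [0.5462, -0.1828, 0.0988]
ee_rot: [-0.0, 0.997, -0.073, 0.003]
contact_force: [0.3, -0.5, -3.1]
finger_gap: 0.0346
pos [ 0.5513 -0.1852  0.1041] yaw -8.36 gap 0.0348 F [ 0.7 -0.8 -2. ] T [ 0.   -0.11 -0.04] t 6.0 j6 -0.3 q [ 0.0021  0.9973 -0.0729  0.0092]
time: 6.42
position: [0.5473, -0.0723, 0.1329]
ee_rot: [0.002, 0.997, 0.072, 0.007]
contact_force: [-0.4, 0.5, -3.3]
finger_gap: 0.0352
pos [ 0.5473 -0.0723  0.1329] yaw 8.22 gap 0.0352 F [-0.4  0.5 -3.3] T [ 0.02 -0.04 -0.07] t 6.42 j6 -0.4 q [0.0017 0.9974 0.0716 0.0071]
```

```bash
python3 -m jog '[{"gripper":0,"x":0.15,"y":0.9,"z":0.3,"spin":0.9},{"gripper":0,"x":0.15,"y":0.9,"z":0.2,"spin":0.9},{"gripper":0,"x":0.15,"y":0.9,"z":0.1,"spin":0.9},{"gripper":0,"x":0.15,"y":0.9,"z":0,"spin":0.9},{"gripper":0,"x":0.15,"y":0.9,"z":0,"spin":0.9}]'; python3 hold.py 1;python3 -m jog '[{"gripper":0,"x":0.1,"y":0.8,"z":0,"spin":0.4},{"gripper":0,"x":0.1,"y":0.7,"z":0,"spin":0.2},{"gripper":0,"x":0.05,"y":0.3,"z":0,"spin":0}]'>/dev/null; python3 hold.py 3
```

```text
time: 6.83
position: [0.5608, 0.0697, 0.1403]
ee_rot: [-0.001, 0.972, 0.234, -0.001]
contact_force: [0.3, 0.7, -3.2]
finger_gap: 0.0344
pos [0.561  0.0753 0.14  ] yaw 27.3 gap 0.0348 F [-0.5  3.4 -2.1] T [ 0.26 -0.04 -0.03] t 6.88 j6 -0.47 q [-3.900e-03  9.717e-01  2.360e-01 -5.000e-04]
pos [0.5645 0.1293 0.1341] yaw 29.86 gap 0.0351 F [-0.4 -0.1 -3.2] T [-0.05  0.   -0.03] t 7.28 j6 -0.42 q [-0.0032  0.9662  0.2576 -0.0052]
```

```bash
python3 -m jog '[{"gripper":0,"x":0.25,"y":0.4,"z":0.1,"spin":-0.2},{"gripper":0,"x":0.2,"y":0.4,"z":0.1,"spin":-0.1}]'>/dev/null; python3 hold.py 3
python3 - <<'E'
from h import *
for n in('top','scene'):
    p,d=optics.grab_frame(n);cv2.imwrite(f'pics/{n}3.png',p[:,:,::-1]);np.save(f'pics/{n}3d.npy',d)
p=cv2.imread('pics/top3.png');q=cv2.imread('pics/scene3.png')
a=cv2.resize(p[95:235,110:260],(400,373),interpolation=2);b=cv2.resize(q[110:250,380:530],(400,373),interpolation=2);cv2.imwrite('pics/c6.png',np.hstack([a,b]))
E
```

```text
pos [0.5763 0.1492 0.1383] yaw 28.52 gap 0.0349 F [-0.3 -0.4 -2.5] T [0.   0.01 0.01] t 7.6 j6 -0.36 q [-0.0018  0.9692  0.2463 -0.0077]
```

View pics/c6.png

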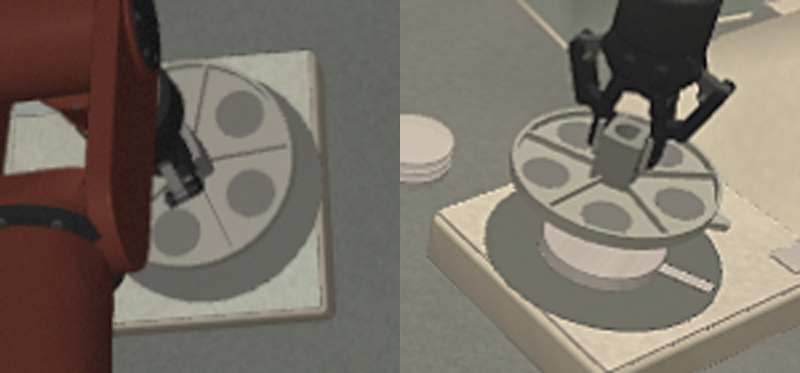

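```bash
cat > carpose.py <<'E'
from meas import *
def carpose(n,img,c,yaw,zu):
    g=cv2.cvtColor(img,6);W=[];O=[]
    for k in range(5):
        a=np.radians(yaw+72*k);s=np.array(c)+.06*np.array([np.cos(a),np.sin(a)])
        try:
            ce,R,m=radial(n,g,s,zu+.006,.020,.006)
            if abs(R-.0200)<.002 and m>50:W.append(proj(n,[[*ce,zu+.006]])[0]);b=np.radians(72*k);O.append([.06*np.cos(b),.06*np.sin(b),.006])
        except Exception as e:pass
    print('spots',len(W))
    K,D,R,t,rv=cam(n);Rw=cv2.Rodrigues(np.array([0,0,np.radians(yaw)]))[0];R0=R@Rw;t0=R@np.array([*c,zu])+t
    ok,r,tv=cv2.solvePnP(np.array(O),np.array(W),K,D,cv2.Rodrigues(R0)[0],t0.reshape(3,1).copy(),True,cv2.SOLVEPNP_ITERATIVE)
    T=R.T@(tv.ravel()-t);Q=R.T@cv2.Rodrigues(r)[0]
    e=np.linalg.norm(cv2.projectPoints(np.array(O),r,tv,K,D)[0].reshape(-1,2)-np.array(W),axis=1)
    print(n,'free pnp',T.round(4),'yaw',np.degrees(np.arctan2(Q[1,0],Q[0,0])).round(2),'zaxis',Q[:,2].round(3),'err',e.round(2))
    # fixed-height level fit
    P=onplane(n,W,zu+.006)[:,:2];o=np.array(O)[:,:2]
    M,_=cv2.estimateAffinePartial2D(o,P);print('level fit c',M[:,2].round(4),'yaw',np.degrees(np.arctan2(M[1,0],M[0,0])).round(2),'scale',np.hypot(M[0,0],M[1,0]).round(4))
E
python3 - <<'E'
from carpose import *
carpose('scene',cv2.imread('pics/scene0.png'),(.559,-.1895),-8.1,0.)
carpose('scene',cv2.imread('pics/scene3.png'),(.578,.147),28.8,.153)
carpose('scene',cv2.imread('pics/scene3.png'),(.578,.147),28.8,.148)
E
```

```text
spots 5
scene free pnp [ 0.5548 -0.1879 -0.0056] yaw -7.73 zaxis [-0.002  0.007  1.   ] err [0.04 0.13 0.17 0.13 0.05]Traceback (most recent call last):
  File "<stdin>", line 2, in <module>
  File "carpose.py", line 18, in carpose
    M,_=cv2.estimateAffinePartial2D(o,P);print('level fit c',M[:,2].round(4),'yaw',np.degrees(np.arctan2(M[1,0],M[0,0])).round(2),'scale',np.hypot(M[0,0],M[1,0]).round(4))
        ~~~~~~~~~~~~~~~~~~~~~~~~~~~^^^^^
cv2.error: OpenCV(4.12.0) /io/opencv/modules/calib3d/src/ptsetreg.cpp:1108: error: (-215:Assertion failed) count >= 0 && to.checkVector(2) == count in function 'estimateAffinePartial2D'
```

```bash
sed -i 's/estimateAffinePartial2D(o,P)/estimateAffinePartial2D(np.ascontiguousarray(o),np.ascontiguousarray(P))/' carpose.py
python3 - <<'E'
from carpose import *
carpose('scene',cv2.imread('pics/scene0.png'),(.559,-.1895),-8.1,0.)
for z in(.146,.150,.154):carpose('scene',cv2.imread('pics/scene3.png'),(.578,.147),28.8,z)
E
```

```text
spots 5
scene free pnp [ 0.5548 -0.1879 -0.0056] yaw -7.73 zaxis [-0.002  0.007  1.   ] err [0.04 0.13 0.17 0.13 0.05]
level fit c [ 0.5592 -0.1899] yaw -7.85 scale 0.9907
spots 3
scene free pnp [0.5773 0.1465 0.152 ] yaw 28.89 zaxis [0.033 0.015 0.999] err [0. 0. 0.]
level fit c [0.5729 0.1531] yaw 26.66 scale 1.0099
spots 3
scene free pnp [0.5766 0.1481 0.1502] yaw 28.24 zaxis [0.018 0.018 1.   ] err [0. 0. 0.]
level fit c [0.5772 0.149 ] yaw 26.56 scale 0.999
spots 3
scene free pnp [0.5782 0.1456 0.1525] yaw 28.65 zaxis [0.029 0.02  0.999] err [0. 0. 0.]
level fit c [0.5809 0.1447] yaw 26.37 scale 0.9966
```

```bash
python3 -m jog '[{"gripper":0,"x":0.08,"y":0.27,"z":0,"spin":0}]'>/dev/null; python3 hold.py 2;python3 hold.py 1
```

```text
pos [0.5781 0.1572 0.138 ] yaw 28.46 gap 0.0348 F [ 0.5  0.8 -3.2] T [-0.01 -0.12 -0.01] t 7.88 j6 -0.35 q [-0.0022  0.9693  0.2458 -0.008 ]
pos [0.578 0.157 0.138] yaw 28.49 gap 0.0351 F [-0.1 -0.5 -1.4] T [ 0.06  0.01 -0.  ] t 7.93 j6 -0.35 q [-0.0019  0.9692  0.2461 -0.0082]
```

```bash
python3 -m jog '[{"gripper":0,"x":0.02,"y":0.01,"z":-0.4,"spin":0}]'>/dev/null; python3 hold.py 2
python3 - <<'E'
from carpose import *
p,d=optics.grab_frame('scene');cv2.imwrite('pics/scene4.png',p[:,:,::-1])
s=sensors.get_state()['position']
carpose('scene',cv2.imread('pics/scene4.png'),(s[0]+.0015,s[1]-.0023),28.8,s[2]+.0146)
q=cv2.imread('pics/scene4.png');crop(q,390,130,530,250,5,'pics/c7.png')
E
```

```text
pos [0.5769 0.1569 0.1235] yaw 28.49 gap 0.0348 F [ 0.2 -0.1 -2.9] T [-0.02  0.04 -0.02] t 8.12 j6 -0.35 q [-0.0021  0.9692  0.2461 -0.0102]
spots 4
scene free pnp [0.5785 0.1538 0.138 ] yaw 28.97 zaxis [0.036 0.015 0.999] err [0.09 0.09 0.15 0.14]
level fit c [0.5794 0.1537] yaw 27.17 scale 1.0153
```

View pics/c7.png

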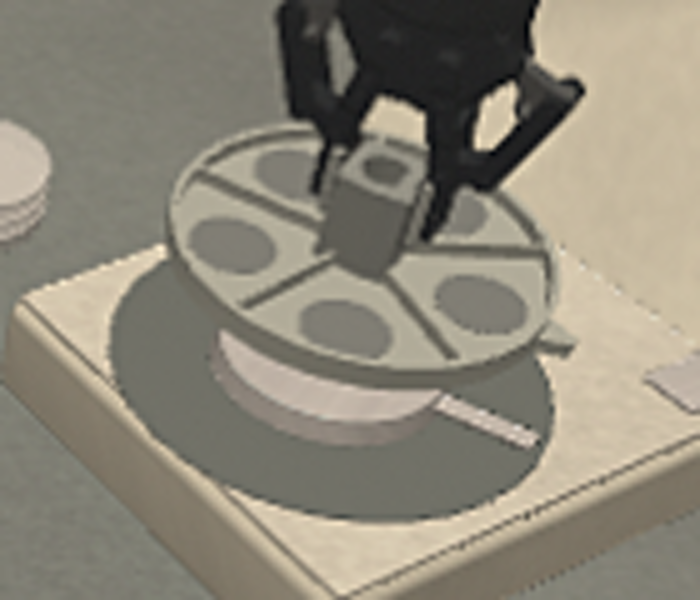

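```bash
python3 -m jog '[{"gripper":0,"x":0.08,"y":0.02,"z":-0.15,"spin":0}]'>/dev/null; python3 hold.py 2; python3 -m jog '[{"gripper":0,"x":0.03,"y":0.0,"z":-0.2,"spin":0}]'>/dev/null; python3 hold.py 2
```

```text
pos [0.5787 0.1574 0.1181] yaw 28.49 gap 0.0348 F [-0.8  0.2 -2.9] T [0.01 0.01 0.09] t 8.35 j6 -0.35 q [-0.0022  0.9692  0.2461 -0.0112]
pos [0.5787 0.1573 0.1107] yaw 28.49 gap 0.035 F [-0.4  0.2 -2. ] T [-0.01 -0.   -0.01] t 8.53 j6 -0.35 q [-0.0023  0.9692  0.2461 -0.0123]
```

```bash
python3 -m jog '[{"gripper":0,"x":0.03,"y":0.0,"z":-0.25,"spin":0}]'>/dev/null; python3 hold.py 2; python3 -m jog '[{"gripper":0,"x":0.03,"y":0.0,"z":-0.25,"spin":0}]'>/dev/null; python3 hold.py 2
```

```text
pos [0.5791 0.1576 0.1031] yaw 28.48 gap 0.0349 F [-2.1  0.6 -2. ] T [ 0.08  0.22 -0.01] t 8.72 j6 -0.35 q [-0.0027  0.9692  0.246  -0.013 ]
pos [0.5786 0.1574 0.0938] yaw 28.49 gap 0.0348 F [-2.5  0.7 -4.1] T [ 0.14  0.43 -0.02] t 8.9 j6 -0.35 q [-0.0028  0.9691  0.2461 -0.0145]
```

```bash
python3 -m jog '[{"gripper":0,"x":-0.02,"y":0.0,"z":-0.25,"spin":0}]'>/dev/null; python3 hold.py 2; python3 -m jog '[{"gripper":0,"x":-0.02,"y":0.0,"z":-0.2,"spin":0}]'>/dev/null; python3 hold.py 2
```

```text
pos [0.5769 0.1571 0.0842] yaw 28.5 gap 0.0346 F [-0.6  0.9 -2.9] T [ 0.01 -0.01 -0.02] t 9.08 j6 -0.35 q [-0.0027  0.9691  0.2461 -0.0154]
pos [0.5762 0.157  0.0769] yaw 28.5 gap 0.0348 F [-0.1  0.1 -3. ] T [ 0.02  0.03 -0.03] t 9.27 j6 -0.35 q [-0.0027  0.9691  0.2461 -0.0155]
```

```bash
python3 -m jog '[{"gripper":0,"x":0.06,"y":0.0,"z":-0.14,"spin":0}]'>/dev/null; python3 hold.py 2; python3 -m jog '[{"gripper":100,"x":0,"y":0.0,"z":0,"spin":0},{"gripper":100,"x":0,"y":0.0,"z":0,"spin":0},{"gripper":100,"x":0,"y":0.0,"z":0,"spin":0},{"gripper":100,"x":0,"y":0.0,"z":0,"spin":0},{"gripper":100,"x":0,"y":0.0,"z":0,"spin":0}]'>/dev/null; python3 hold.py 4
```

```text
pos [0.5774 0.1574 0.0729] yaw 28.49 gap 0.0348 F [-4.   1.9  0.9] T [ 0.19  0.46 -0.02] t 9.45 j6 -0.35 q [-0.0033  0.9691  0.246  -0.0164]
pos [0.5819 0.1574 0.0752] yaw 28.5 gap 0.0858 F [ 1.2  1.9 -1.1] T [-0.04  0.05  0.04] t 10.07 j6 -0.35 q [-0.0022  0.9692  0.2462 -0.0118]
```

Run:
```python
from carpose import *
p,d=optics.grab_frame('scene');cv2.imwrite('pics/scene5.png',p[:,:,::-1])
carpose('scene',cv2.imread('pics/scene5.png'),(.5805,.1545),28.8,.085)
q=cv2.imread('pics/scene5.png');crop(q,390,130,530,250,5,'pics/c8.png')
```

```text
spots 3
scene free pnp [0.5807 0.1531 0.0856] yaw 28.82 zaxis [-0.014  0.014  1.   ] err [0. 0. 0.]
level fit c [0.5797 0.1542] yaw 28.81 scale 0.9979
```

View pics/c8.png

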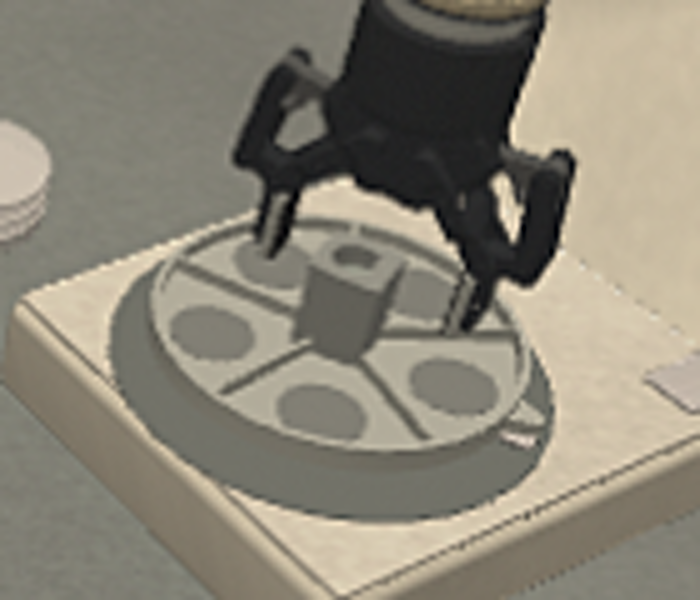

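```bash
python3 -m jog '[{"gripper":100,"x":0,"y":0.0,"z":0.5,"spin":0},{"gripper":100,"x":0,"y":0,"z":0.9,"spin":0},{"gripper":100,"x":0,"y":0.0,"z":0.9,"spin":0},{"gripper":100,"x":0,"y":-0.5,"z":0.9,"spin":-1},{"gripper":100,"x":0,"y":-1,"z":0.2,"spin":-1}]'
python3 - <<'E'
from meas import *
for n,o in(('top',np.zeros(2)),('scene',np.array([.0015,-.0023]))):
    g=cv2.cvtColor(cv2.imread(f'pics/{n}0.png'),6)
    for nm,c,z,r in [('cap',(.530,-.342),.07,.0115),('dropbody',(.429,-.368),.048,.0125),('jar',(.609,-.353),.048,.019)]:
        try:
            a=radial(n,g,np.array(c)+o,z,r,dr=.004);print(n,nm,(a[0]-o).round(4),a[1:])
        except Exception as e:print(nm,e)
p=cv2.imread('pics/top0.png');g=cv2.cvtColor(p,6)
m=np.zeros_like(g);m[178:200,382:404]=(g[178:200,382:404]>125);c=contour(m,(393,188))
W=onplane('top',c,.05)[:,:2].astype(np.float32);r=cv2.minAreaRect(W*1000);print(r)
crop(p,380,175,412,240,10,'pics/c9.png')
E
```

```text
time: 10.53
position: [0.5761, 0.1152, 0.1752]
ee_rot: [-0.006, 0.984, 0.179, -0.017]
contact_force: [1.6, -0.2, 1.4]
finger_gap: 0.0853
top cap [ 0.5284 -0.3422] (np.float64(0.012086718312158233), 103)
top dropbody [ 0.4299 -0.3707] (np.float64(0.011980685774996423), 74)
top jar [ 0.6091 -0.3528] (np.float64(0.018287283026910288), 88)
scene cap [ 0.5272 -0.3429] (np.float64(0.010299897042285096), 75)
scene dropbody [ 0.43   -0.3707] (np.float64(0.011726656023415922), 64)
scene jar [ 0.61   -0.3523] (np.float64(0.018333886522881933), 97)
((527.2530517578125, -343.57342529296875), (28.997074127197266, 29.487327575683594), 76.2105941772461)
```

View pics/c9.png

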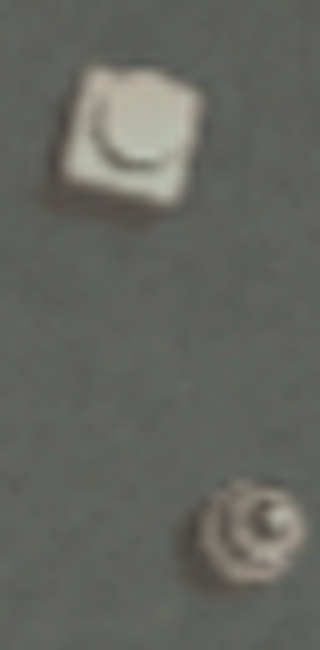

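```bash
python3 -m jog '[{"gripper":80,"x":-0.1,"y":-1,"z":0,"spin":1},{"gripper":80,"x":-0.1,"y":-1,"z":0,"spin":1},{"gripper":80,"x":-0.1,"y":-1,"z":0,"spin":1},{"gripper":80,"x":-0.1,"y":-1,"z":0,"spin":1},{"gripper":80,"x":-0.1,"y":-1,"z":0,"spin":1}]';python3 -m jog '[{"gripper":80,"x":-0.1,"y":-1,"z":0,"spin":1},{"gripper":80,"x":-0.1,"y":-1,"z":0,"spin":1},{"gripper":80,"x":-0.1,"y":-1,"z":0,"spin":1},{"gripper":80,"x":-0.1,"y":-1,"z":0,"spin":1},{"gripper":80,"x":-0.1,"y":-1,"z":0,"spin":1}]'; python3 st.py
```

```text
time: 10.95
position: [0.5639, -0.0392, 0.1815]
ee_rot: [-0.001, 0.935, 0.355, -0.012]
contact_force: [-0.3, -0.9, 0.1]
finger_gap: 0.0688
time: 11.37
position: [0.547, -0.1963, 0.182]
ee_rot: [0.001, 0.854, 0.52, -0.011]
contact_force: [1.5, -0.4, 0.4]
finger_gap: 0.0687
pos [ 0.547  -0.1963  0.182 ] yaw 62.7 gap 0.0687 F [ 1.5 -0.4  0.4] T [ 0.03 -0.02  0.03] t 11.37 j6 -1.54 q [ 0.0014  0.854   0.5202 -0.0114]
```

```bash
python3 -m jog '[{"gripper":80,"x":-0.15,"y":-1,"z":-0.1,"spin":1},{"gripper":80,"x":-0.15,"y":-1,"z":-0.3,"spin":1},{"gripper":80,"x":-0.1,"y":-1,"z":-0.5,"spin":0.6},{"gripper":80,"x":-0.1,"y":-0.8,"z":-0.5,"spin":0.3},{"gripper":80,"x":0,"y":-0.4,"z":-0.2,"spin":0}]'; python3 hold.py 2
```

```text
time: 11.78
position: [0.5316, -0.3333, 0.1361]
ee_rot: [0.007, 0.794, 0.608, -0.01]
contact_force: [-0.3, 1.5, -0.5]
finger_gap: 0.0687
pos [ 0.532  -0.3324  0.1363] yaw 74.74 gap 0.068 F [-0.1  1.2 -0.4] T [ 0.03  0.01 -0.05] t 11.88 j6 -1.95 q [ 0.0065  0.7947  0.6069 -0.0098]
```

```bash
python3 -m jog '[{"gripper":80,"x":-0.08,"y":-0.2,"z":-0.6,"spin":0.2},{"gripper":80,"x":-0.05,"y":-0.1,"z":-0.7,"spin":0.1},{"gripper":80,"x":0,"y":0,"z":-0.7,"spin":0}]'>/dev/null; python3 hold.py 2
```

```text
pos [ 0.5309 -0.3392  0.0788] yaw 75.95 gap 0.0684 F [-1.5 -0.3 -0.7] T [0.02 0.02 0.01] t 12.23 j6 -1.99 q [ 0.0077  0.7882  0.6153 -0.0078]
```

```bash
python3 -m jog '[{"gripper":80,"x":-0.08,"y":-0.12,"z":-0.4,"spin":0},{"gripper":80,"x":-0.04,"y":0,"z":-0.7,"spin":0}]'>/dev/null; python3 hold.py 2;  python3 - <<'E'
from h import *
p,d=optics.grab_frame('scene');s=sensors.get_state()['position'];crop(p[:,:,::-1],180,170,330,320,5,'pics/c10.png')
E
```

```text
pos [ 0.5288 -0.3408  0.0468] yaw 76.08 gap 0.0688 F [0.  0.6 0.1] T [ 0.04  0.03 -0.05] t 12.5 j6 -1.99 q [ 0.0079  0.7876  0.6161 -0.0073]
```

View pics/c10.png

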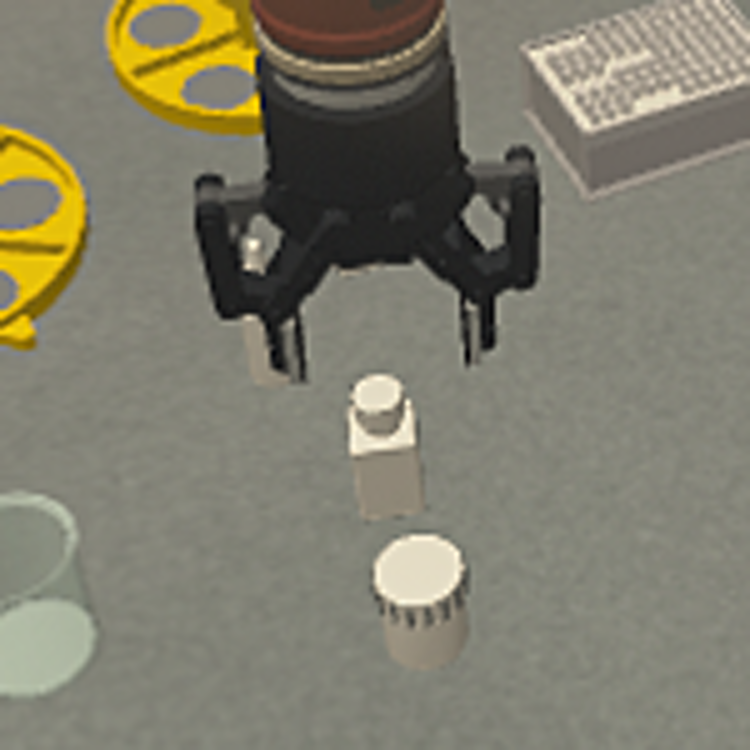

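```bash
python3 -m jog '[{"gripper":80,"x":-0.02,"y":-0.05,"z":-0.7,"spin":0},{"gripper":80,"x":-0.02,"y":-0.02,"z":-0.7,"spin":0}]'>/dev/null; python3 hold.py 2
```

```text
pos [ 0.5319 -0.3455  0.0109] yaw 76.11 gap 0.0679 F [-1.   0.5 -0.3] T [ 0.08 -0.01  0.01] t 12.82 j6 -1.99 q [ 0.0128  0.7873  0.6164 -0.0061]
```

```bash
python3 -m jog '[{"gripper":80,"x":-0.1,"y":0.08,"z":-0.5,"spin":0}]'>/dev/null; python3 hold.py 2; python3 -m jog '[{"gripper":80,"x":-0.05,"y":0.05,"z":-0.35,"spin":0}]'>/dev/null; python3 hold.py 2
```

```text
pos [ 0.528  -0.3421 -0.0044] yaw 76.12 gap 0.0682 F [-0.3 -0.3 -0.7] T [-0.    0.01  0.06] t 13.0 j6 -1.99 q [ 0.0113  0.7873  0.6165 -0.0064]
pos [ 0.5259 -0.3398 -0.0152] yaw 76.13 gap 0.0686 F [-0.2  0.4  0.5] T [0.04 0.05 0.03] t 13.18 j6 -1.99 q [ 0.0105  0.7872  0.6165 -0.0065]
```

```bash
python3 -m jog '[{"gripper":80,"x":0.05,"y":-0.09,"z":0,"spin":0}]'>/dev/null; python3 hold.py 1; python3 -m jog '[{"gripper":0,"x":0,"y":0,"z":0,"spin":0},{"gripper":0,"x":0,"y":0,"z":0,"spin":0},{"gripper":0,"x":0,"y":0,"z":0,"spin":0}]' 40 >/dev/null; python3 hold.py 4
```

```text
pos [ 0.5279 -0.3432 -0.0146] yaw 76.13 gap 0.0682 F [ 0.5 -0.4  0.1] T [-0.02 -0.01  0.04] t 13.32 j6 -1.99 q [ 0.0111  0.7872  0.6165 -0.0065]
pos [ 0.5298 -0.345  -0.0123] yaw 76.12 gap 0.0293 F [-0.6  0.1  2.7] T [-0.03 -0.01  0.11] t 13.77 j6 -1.99 q [ 0.0132  0.7873  0.6164 -0.0061]
```

```bash
python3 -m jog '[{"gripper":0,"x":0,"y":0,"z":0.5,"spin":0},{"gripper":0,"x":0,"y":0,"z":0.9,"spin":0},{"gripper":0,"x":0,"y":0,"z":0.9,"spin":0},{"gripper":0,"x":0,"y":0,"z":0.9,"spin":0},{"gripper":0,"x":0.1,"y":0.3,"z":0.8,"spin":0.3}]'; python3 -m jog '[{"gripper":0,"x":0.2,"y":0.9,"z":0.3,"spin":0.7},{"gripper":0,"x":0.2,"y":0.9,"z":0,"spin":0.7},{"gripper":0,"x":0.2,"y":0.9,"z":0,"spin":0.7},{"gripper":0,"x":0.2,"y":0.9,"z":0,"spin":0.7},{"gripper":0,"x":0.2,"y":0.9,"z":0,"spin":0.7}]';python3 -m jog '[{"gripper":0,"x":0.2,"y":0.9,"z":0,"spin":0.7},{"gripper":0,"x":0.2,"y":0.9,"z":0,"spin":0.7},{"gripper":0,"x":0.2,"y":0.9,"z":0,"spin":0.7},{"gripper":0,"x":0.2,"y":0.9,"z":0,"spin":0.7},{"gripper":0,"x":0.2,"y":0.9,"z":0,"spin":0.7}]'; python3 st.py
```

```text
time: 14.18
position: [0.5243, -0.3306, 0.1047]
ee_rot: [0.003, 0.781, 0.624, -0.009]
contact_force: [0.9, -0.3, -0.7]
finger_gap: 0.0292
time: 14.6
position: [0.5593, -0.1989, 0.1294]
ee_rot: [0.014, 0.698, 0.716, -0.005]
contact_force: [0.6, 0.3, -0.4]
finger_gap: 0.0292
time: 15.02
position: [0.5887, -0.0564, 0.134]
ee_rot: [0.015, 0.601, 0.799, -0.003]
contact_force: [0.1, 0.1, 0.1]
finger_gap: 0.0293
pos [ 0.5887 -0.0564  0.134 ] yaw 106.11 gap 0.0293 F [0.1 0.1 0.1] T [ 0.05 -0.02 -0.01] t 15.02 j6 -2.05 q [ 0.0154  0.6009  0.7991 -0.0027]
```

```bash
python3 -m jog '[{"gripper":0,"x":0.2,"y":0.9,"z":0.1,"spin":0.7},{"gripper":0,"x":0.2,"y":0.9,"z":0.1,"spin":0.7},{"gripper":0,"x":0.2,"y":0.9,"z":0,"spin":0.6},{"gripper":0,"x":0.2,"y":0.9,"z":0,"spin":0.4},{"gripper":0,"x":0.1,"y":0.8,"z":0,"spin":0.2}]'>/dev/null; python3 hold.py 1; python3 -m jog '[{"gripper":0,"x":0.1,"y":0.8,"z":0,"spin":0.1},{"gripper":0,"x":0.1,"y":0.7,"z":0,"spin":0},{"gripper":0,"x":0.1,"y":0.4,"z":0,"spin":0}]'>/dev/null;  python3 hold.py 3
```

```text
pos [0.6146 0.0886 0.1441] yaw 117.32 gap 0.0289 F [ 0.1  2.6 -0.5] T [0.16 0.01 0.03] t 15.48 j6 -2.0 q [0.0144 0.52   0.854  0.0011]
pos [0.6226 0.1464 0.1455] yaw 117.83 gap 0.0293 F [-0.2  0.1 -0.9] T [-0.    0.07  0.01] t 15.88 j6 -1.92 q [ 0.0146  0.5162  0.8563 -0.    ]
```

```bash
python3 -m jog '[{"gripper":0,"x":0.15,"y":0.6,"z":0,"spin":0.1},{"gripper":0,"x":0.1,"y":0.5,"z":0,"spin":0.1}]'>/dev/null; python3 hold.py 2; python3 -m jog '[{"gripper":0,"x":0.08,"y":0.25,"z":-0.2,"spin":0}]'>/dev/null;  python3 hold.py 2
```

```text
pos [0.6296 0.1764 0.1454] yaw 118.55 gap 0.0297 F [-0.8  0.5 -1.3] T [-0.01  0.05  0.03] t 16.15 j6 -1.88 q [ 0.0148  0.5109  0.8595 -0.0017]
pos [0.6314 0.1838 0.1381] yaw 118.54 gap 0.0294 F [-1.4  0.2 -0.9] T [0.01 0.05 0.  ] t 16.33 j6 -1.87 q [ 0.014   0.5109  0.8595 -0.0024]
```

```bash
python3 -m jog '[{"gripper":0,"x":0.02,"y":0.05,"z":-0.5,"spin":0},{"gripper":0,"x":0.0,"y":0.03,"z":-0.5,"spin":0}]'>/dev/null; python3 hold.py 2
```

```text
pos [0.632  0.185  0.1079] yaw 118.5 gap 0.0295 F [-0.3 -0.1 -1. ] T [0.05 0.02 0.02] t 16.6 j6 -1.87 q [ 0.0142  0.5112  0.8593 -0.0029]
```

```bash
python3 -m jog '[{"gripper":0,"x":-0.02,"y":0.03,"z":-0.5,"spin":0}]'>/dev/null; python3 hold.py 2;  python3 -m jog '[{"gripper":0,"x":0,"y":0.03,"z":-0.25,"spin":0}]'>/dev/null; python3 hold.py 2
python3 - <<'E'
from h import *
p,d=optics.grab_frame('scene');crop(p[:,:,::-1],400,130,550,250,5,'pics/c11.png')
E
```

```text
pos [0.6289 0.185  0.0898] yaw 118.48 gap 0.0295 F [-0.7 -0.1 -1.7] T [0.04 0.03 0.01] t 16.78 j6 -1.87 q [ 0.012   0.5114  0.8593 -0.0049]
pos [0.6274 0.1857 0.0804] yaw 118.49 gap 0.0297 F [-0.2 -0.6 -1. ] T [ 0.    0.04 -0.03] t 16.97 j6 -1.86 q [ 0.0107  0.5114  0.8593 -0.006 ]
```

View pics/c11.png

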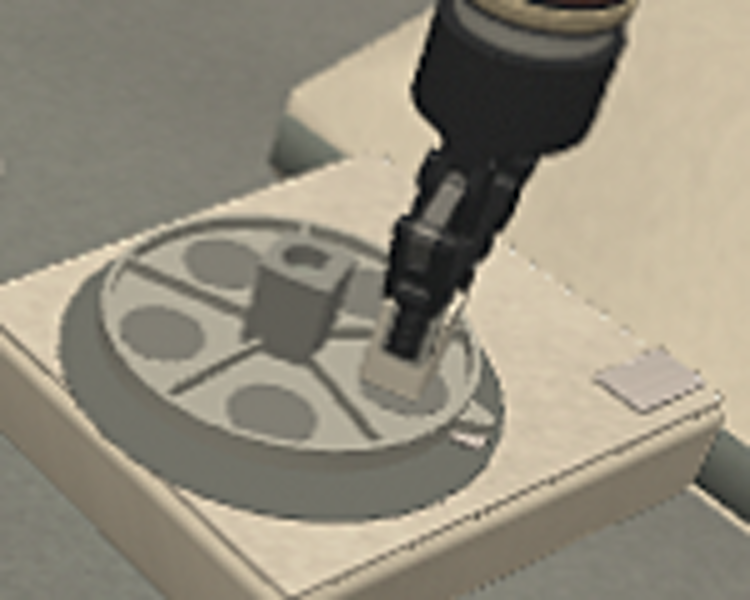

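```bash
python3 -m jog '[{"gripper":0,"x":0.14,"y":0,"z":-0.05,"spin":0}]'>/dev/null; python3 hold.py 2;  python3 -m jog '[{"gripper":60,"x":0,"y":0,"z":0,"spin":0},{"gripper":60,"x":0,"y":0,"z":0,"spin":0}]'>/dev/null; python3 hold.py 4;  python3 -m jog '[{"gripper":60,"x":0,"y":0,"z":0.4,"spin":0},{"gripper":60,"x":0,"y":0,"z":0.7,"spin":0},{"gripper":60,"x":0,"y":0,"z":0.9,"spin":0},{"gripper":60,"x":0,"y":-0.1,"z":0.8,"spin":-0.5},{"gripper":60,"x":-0.2,"y":-0.8,"z":0.5,"spin":-1}]'
python3 - <<'E'
from h import *
p,d=optics.grab_frame('scene');crop(p[:,:,::-1],400,130,550,250,5,'pics/c12.png')
E
```

```text
pos [0.6331 0.1858 0.0801] yaw 118.49 gap 0.0294 F [ 0.2  0.1 -1. ] T [-0.02  0.01 -0.01] t 17.2 j6 -1.87 q [ 0.0117  0.5114  0.8593 -0.0052]
pos [0.634  0.1859 0.0811] yaw 118.48 gap 0.0511 F [0.1 0.5 0.6] T [ 0.01  0.05 -0.02] t 17.57 j6 -1.87 q [ 0.0124  0.5114  0.8593 -0.0046]
time: 17.98
position: [0.6229, 0.161, 0.1802]
ee_rot: [0.007, 0.555, 0.832, -0.008]
contact_force: [0.6, -0.4, 0.2]
finger_gap: 0.0512
```

View pics/c12.png

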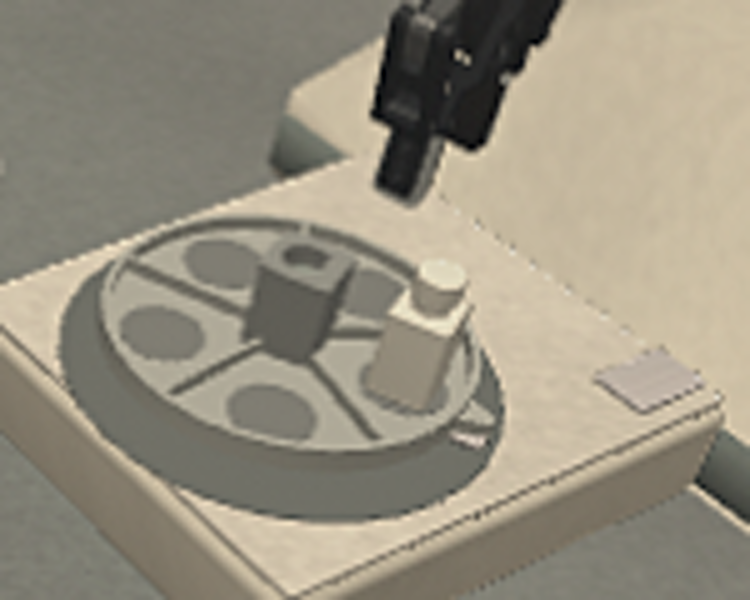

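```bash
python3 -m jog '[{"gripper":70,"x":-0.2,"y":-1,"z":0.2,"spin":-0.9},{"gripper":70,"x":-0.3,"y":-1,"z":0,"spin":-0.9},{"gripper":70,"x":-0.36,"y":-1,"z":0,"spin":-0.9},{"gripper":70,"x":-0.36,"y":-1,"z":0,"spin":-0.9},{"gripper":70,"x":-0.36,"y":-1,"z":0,"spin":-0.9}]';python3 -m jog '[{"gripper":70,"x":-0.36,"y":-1,"z":0,"spin":-0.9},{"gripper":70,"x":-0.36,"y":-1,"z":0,"spin":-0.9},{"gripper":70,"x":-0.36,"y":-1,"z":0,"spin":-0.9},{"gripper":70,"x":-0.36,"y":-1,"z":0,"spin":-0.9},{"gripper":70,"x":-0.36,"y":-1,"z":0,"spin":-0.9}]'; python3 -m jog '[{"gripper":70,"x":-0.36,"y":-1,"z":0,"spin":-0.9},{"gripper":70,"x":-0.36,"y":-1,"z":0,"spin":-0.9},{"gripper":70,"x":-0.36,"y":-1,"z":0,"spin":-0.9},{"gripper":70,"x":-0.36,"y":-1,"z":0,"spin":-0.9},{"gripper":70,"x":-0.36,"y":-1,"z":0,"spin":-0.9}]'; python3 st.py
```

```text
time: 18.45
position: [0.5795, 0.0043, 0.2007]
ee_rot: [0.015, 0.683, 0.73, -0.005]
contact_force: [0.4, -0.8, 0.3]
finger_gap: 0.0595
time: 18.87
position: [0.5229, -0.1529, 0.2069]
ee_rot: [0.017, 0.793, 0.609, -0.005]
contact_force: [0.5, -1.0, 0.3]
finger_gap: 0.0597
time: 19.28
position: [0.4654, -0.3106, 0.2128]
ee_rot: [0.02, 0.882, 0.471, -0.007]
contact_force: [0.1, 0.2, -0.1]
finger_gap: 0.0592
pos [ 0.4654 -0.3106  0.2128] yaw 56.15 gap 0.0592 F [ 0.1  0.2 -0.1] T [ 0.06  0.02 -0.02] t 19.28 j6 -1.67 q [ 0.0198  0.8821  0.4705 -0.007 ]
```

```bash
python3 -m jog '[{"gripper":70,"x":-0.4,"y":-0.7,"z":-0.6,"spin":-0.9},{"gripper":70,"x":-0.3,"y":-0.5,"z":-0.8,"spin":-0.8},{"gripper":70,"x":-0.2,"y":-0.3,"z":-0.9,"spin":-0.3},{"gripper":70,"x":-0.1,"y":-0.2,"z":-0.7,"spin":0}]'>/dev/null; python3 hold.py 2
```

```text
pos [ 0.4347 -0.3731  0.1304] yaw 47.27 gap 0.0598 F [-0.1  0.9 -0.9] T [ 0.09 -0.01  0.01] t 19.72 j6 -1.62 q [ 0.0276  0.9158  0.4007 -0.0069]
```

```bash
cat >> st.py <<'E'
from scipy.spatial.transform import Rotation as Ro
zz=Ro.from_quat(q,scalar_first=True).as_matrix()[:,2];print('   tooltilt',zz.round(3),'truetip(shut)',(s['position']-.036*zz).round(4))
E
python3 -m jog '[{"gripper":70,"x":-0.05,"y":0.05,"z":-0.5,"spin":0},{"gripper":70,"x":-0.05,"y":0.05,"z":-0.5,"spin":0}]'>/dev/null; python3 hold.py 2
```

```text
pos [ 0.4336 -0.3711  0.1039] yaw 47.27 gap 0.0597 F [ 0.8  0.1 -0.7] T [ 0.02  0.03 -0.03] t 19.98 j6 -1.62 q [ 0.0296  0.9157  0.4007 -0.0058]
   tooltilt [ 0.013 -0.059 -0.998] truetip(shut) [ 0.4331 -0.369   0.1399]
```

```bash
python3 -m jog '[{"gripper":70,"x":-0.08,"y":-0.05,"z":-0.6,"spin":0},{"gripper":70,"x":-0.05,"y":-0.03,"z":-0.5,"spin":0}]'>/dev/null; python3 hold.py 2
python3 - <<'E'
from h import *
p,d=optics.grab_frame('scene');crop(p[:,:,::-1],160,140,310,260,5,'pics/c13.png')
E
```

```text
pos [ 0.4335 -0.3754  0.0767] yaw 47.38 gap 0.0595 F [ 0.6  0.6 -0.7] T [ 0.03  0.06 -0.01] t 20.25 j6 -1.63 q [ 0.0336  0.9152  0.4015 -0.0041]
   tooltilt [ 0.02  -0.065 -0.998] truetip(shut) [ 0.4328 -0.3731  0.1126]
```

View pics/c13.png

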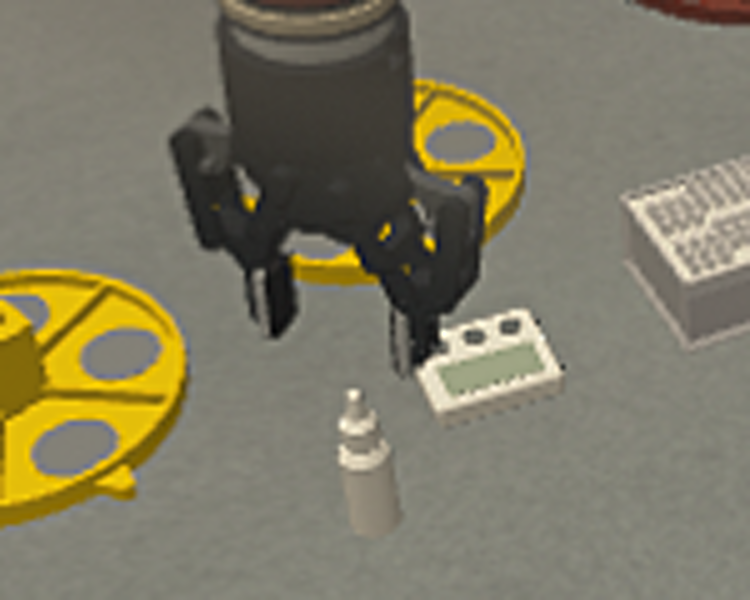

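```bash
python3 -m jog '[{"gripper":70,"x":-0.1,"y":0.1,"z":-0.5,"spin":0},{"gripper":70,"x":-0.05,"y":0.1,"z":-0.6,"spin":0}]'>/dev/null; python3 hold.py 2; python3 -m jog '[{"gripper":70,"x":-0.05,"y":0.1,"z":-0.6,"spin":0}]'>/dev/null; python3 hold.py 2
```

```text
pos [ 0.433  -0.3723  0.0497] yaw 47.43 gap 0.0601 F [-0.2 -0.3  0. ] T [ 0.13  0.   -0.07] t 20.57 j6 -1.62 q [ 0.0381  0.9149  0.4019 -0.0024]
   tooltilt [ 0.026 -0.072 -0.997] truetip(shut) [ 0.4321 -0.3698  0.0856]
pos [ 0.4309 -0.3681  0.0313] yaw 47.46 gap 0.0595 F [ 0.   0.7 -0.1] T [ 0.11  0.01 -0.01] t 20.75 j6 -1.62 q [ 0.0367  0.9148  0.4022 -0.0029]
   tooltilt [ 0.024 -0.069 -0.997] truetip(shut) [ 0.43   -0.3656  0.0672]
```

```bash
python3 -m jog '[{"gripper":70,"x":-0.02,"y":-0.15,"z":-0.5,"spin":0}]'>/dev/null; python3 hold.py 2; python3 -m jog '[{"gripper":70,"x":0,"y":0.0,"z":-0.5,"spin":0}]'>/dev/null; python3 hold.py 2
```

```text
pos [ 0.4298 -0.3723  0.0163] yaw 47.46 gap 0.0598 F [-1.   1.2  0.3] T [ 0.06 -0.   -0.02] t 20.93 j6 -1.62 q [ 0.0357  0.9148  0.4022 -0.0033]
   tooltilt [ 0.023 -0.068 -0.997] truetip(shut) [ 0.4289 -0.3699  0.0522]
pos [ 0.4291 -0.3716  0.001 ] yaw 47.46 gap 0.0594 F [-0.1  0.4  0.1] T [ 0.03  0.02 -0.06] t 21.12 j6 -1.62 q [ 0.0345  0.9149  0.4022 -0.0037]
   tooltilt [ 0.021 -0.066 -0.998] truetip(shut) [ 0.4284 -0.3692  0.0369]
```

```bash
python3 -m jog '[{"gripper":70,"x":0.06,"y":-0.06,"z":-0.5,"spin":0}]'>/dev/null; python3 hold.py 2; python3 -m jog '[{"gripper":0,"x":0,"y":0,"z":0,"spin":0},{"gripper":0,"x":0,"y":0,"z":0,"spin":0},{"gripper":0,"x":0,"y":0,"z":0,"spin":0}]' 30 >/dev/null; python3 hold.py 5
```

```text
pos [ 0.4303 -0.3726 -0.0144] yaw 47.46 gap 0.0599 F [-0.8  0.4  0.5] T [ 0.07  0.03 -0.03] t 21.3 j6 -1.62 q [ 0.0333  0.9149  0.4022 -0.0041]
   tooltilt [ 0.019 -0.064 -0.998] truetip(shut) [ 0.4296 -0.3703  0.0215]
pos [ 0.4311 -0.3733 -0.0118] yaw 47.46 gap 0.0237 F [0.3 0.7 3.1] T [ 0.06 -0.01 -0.  ] t 21.8 j6 -1.62 q [ 0.034   0.9149  0.4022 -0.0038]
   tooltilt [ 0.02  -0.065 -0.998] truetip(shut) [ 0.4304 -0.371   0.0241]
```

```bash
python3 -m jog '[{"gripper":0,"x":0,"y":0,"z":0.4,"spin":0},{"gripper":0,"x":0,"y":0,"z":0.9,"spin":0},{"gripper":0,"x":0,"y":0,"z":0.9,"spin":0},{"gripper":0,"x":0,"y":0,"z":0.9,"spin":0},{"gripper":0,"x":0.1,"y":0.3,"z":0.8,"spin":0}]';python3 st.py; python3 -m jog '[{"gripper":0,"x":0.3,"y":0.8,"z":0.6,"spin":0},{"gripper":0,"x":0.35,"y":0.9,"z":0.3,"spin":0},{"gripper":0,"x":0.35,"y":0.9,"z":0,"spin":0},{"gripper":0,"x":0.35,"y":0.9,"z":0,"spin":0},{"gripper":0,"x":0.35,"y":0.9,"z":0,"spin":0}]'; python3 -m jog '[{"gripper":0,"x":0.35,"y":0.9,"z":0,"spin":0},{"gripper":0,"x":0.35,"y":0.9,"z":0,"spin":0},{"gripper":0,"x":0.35,"y":0.9,"z":0,"spin":0},{"gripper":0,"x":0.35,"y":0.9,"z":0,"spin":0},{"gripper":0,"x":0.35,"y":0.9,"z":0,"spin":0}]';python3 st.py
```

```text
time: 22.22
position: [0.4275, -0.3587, 0.1037]
ee_rot: [0.026, 0.915, 0.402, -0.007]
contact_force: [0.4, -0.2, 0.5]
finger_gap: 0.0239
pos [ 0.4275 -0.3587  0.1037] yaw 47.4 gap 0.0239 F [ 0.4 -0.2  0.5] T [ 0.07 -0.02 -0.  ] t 22.22 j6 -1.62 q [ 0.0255  0.9153  0.4018 -0.0072]
   tooltilt [ 0.007 -0.052 -0.999] truetip(shut) [ 0.4272 -0.3568  0.1396]
time: 22.63
position: [0.4831, -0.2304, 0.1466]
ee_rot: [0.035, 0.917, 0.397, -0.003]
contact_force: [1.0, -0.4, -1.1]
finger_gap: 0.0238
time: 23.05
position: [0.5369, -0.0884, 0.1519]
ee_rot: [0.037, 0.917, 0.397, -0.001]
contact_force: [1.0, 0.1, -0.7]
finger_gap: 0.0238
pos [ 0.5369 -0.0884  0.1519] yaw 46.78 gap 0.0238 F [ 1.   0.1 -0.7] T [0.03 0.02 0.12] t 23.05 j6 -1.05 q [ 0.037   0.9172  0.3968 -0.0013]
   tooltilt [ 0.027 -0.069 -0.997] truetip(shut) [ 0.5359 -0.0859  0.1878]
```

```bash
python3 -m jog '[{"gripper":0,"x":0.4,"y":0.9,"z":0,"spin":0},{"gripper":0,"x":0.4,"y":0.9,"z":0,"spin":0},{"gripper":0,"x":0.4,"y":0.9,"z":0,"spin":0},{"gripper":0,"x":0.35,"y":0.8,"z":0,"spin":0},{"gripper":0,"x":0.3,"y":0.7,"z":0,"spin":0}]'>/dev/null; python3 hold.py 1; python3 -m jog '[{"gripper":0,"x":0.3,"y":0.6,"z":0,"spin":0},{"gripper":0,"x":0.3,"y":0.5,"z":0,"spin":0}]'>/dev/null;python3 hold.py 2
```

```text
pos [0.5947 0.0502 0.1562] yaw 46.98 gap 0.0237 F [1.3 1.8 0.4] T [ 0.11 -0.03  0.03] t 23.52 j6 -0.79 q [0.0359 0.9165 0.3983 0.0016]
   tooltilt [ 0.031 -0.065 -0.997] truetip(shut) [0.5936 0.0525 0.1922]
pos [0.6126 0.0847 0.1573] yaw 47.15 gap 0.0236 F [ 0.2 -1.5 -0.2] T [ 0.02  0.03 -0.01] t 23.78 j6 -0.74 q [0.0363 0.9159 0.3997 0.0012]
   tooltilt [ 0.031 -0.066 -0.997] truetip(shut) [0.6115 0.0871 0.1932]
```

```bash
python3 -m jog '[{"gripper":0,"x":0.18,"y":0.5,"z":-0.2,"spin":0},{"gripper":0,"x":0.15,"y":0.4,"z":-0.4,"spin":0}]'>/dev/null; python3 hold.py 2; python3 -m jog '[{"gripper":0,"x":0.05,"y":0.1,"z":-0.6,"spin":0}]'>/dev/null;python3 hold.py 2
```

```text
pos [0.621  0.1102 0.1385] yaw 47.18 gap 0.0237 F [ 0.2 -0.3  0.4] T [0.01 0.04 0.02] t 24.05 j6 -0.69 q [ 3.690e-02  9.158e-01  3.999e-01 -8.000e-04]
   tooltilt [ 0.028 -0.068 -0.997] truetip(shut) [0.62   0.1127 0.1744]
pos [0.6192 0.1124 0.117 ] yaw 47.19 gap 0.0237 F [-0.1 -0.1 -1.2] T [ 0.04  0.01 -0.03] t 24.23 j6 -0.69 q [ 0.036   0.9158  0.4    -0.0044]
   tooltilt [ 0.021 -0.069 -0.997] truetip(shut) [0.6185 0.1149 0.1529]
```

```bash
python3 -m jog '[{"gripper":0,"x":0.18,"y":0.02,"z":-0.6,"spin":0}]'>/dev/null; python3 hold.py 2; python3 -m jog '[{"gripper":0,"x":0.1,"y":0.02,"z":-0.4,"spin":0}]'>/dev/null;python3 hold.py 2
python3 - <<'E'
from h import *
p,d=optics.grab_frame('scene');crop(p[:,:,::-1],400,130,550,250,5,'pics/c14.png')
E
```

```text
pos [0.6218 0.1117 0.0961] yaw 47.16 gap 0.0236 F [-0.7  0.1 -0.9] T [ 0.01  0.1  -0.01] t 24.42 j6 -0.68 q [ 0.0351  0.9159  0.3998 -0.0078]
   tooltilt [ 0.014 -0.071 -0.997] truetip(shut) [0.6213 0.1142 0.132 ]
pos [0.6232 0.1115 0.0821] yaw 47.13 gap 0.0236 F [-0.2  1.1  0.2] T [ 0.05  0.07 -0.02] t 24.6 j6 -0.68 q [ 0.0346  0.916   0.3995 -0.0098]
   tooltilt [ 0.01  -0.071 -0.997] truetip(shut) [0.6228 0.1141 0.118 ]
```

View pics/c14.png

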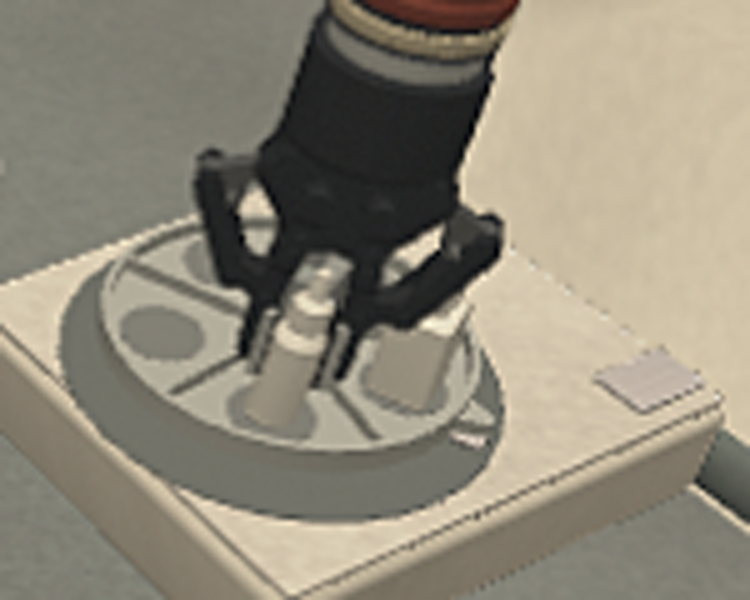

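```bash
python3 -m jog '[{"gripper":0,"x":0,"y":0.03,"z":-0.08,"spin":0}]'>/dev/null; python3 hold.py 2; python3 -m jog '[{"gripper":38,"x":0,"y":0,"z":0,"spin":0},{"gripper":38,"x":0,"y":0,"z":0,"spin":0}]'>/dev/null;python3 hold.py 3
python3 - <<'E'
from h import *
p,d=optics.grab_frame('scene');crop(p[:,:,::-1],400,130,550,250,5,'pics/c15.png')
E
```

```text
pos [0.6237 0.1126 0.0808] yaw 47.14 gap 0.0237 F [-0.3 -0.2 -1.1] T [ 0.06  0.02 -0.05] t 24.83 j6 -0.68 q [ 0.0348  0.916   0.3996 -0.0092]
   tooltilt [ 0.011 -0.071 -0.997] truetip(shut) [0.6233 0.1152 0.1167]
pos [0.6243 0.1128 0.0819] yaw 47.15 gap 0.0326 F [ 0.1 -0.1  0.1] T [0.06 0.01 0.  ] t 25.15 j6 -0.68 q [ 0.0351  0.9159  0.3997 -0.0084]
   tooltilt [ 0.013 -0.071 -0.997] truetip(shut) [0.6238 0.1154 0.1178]
```

View pics/c15.png

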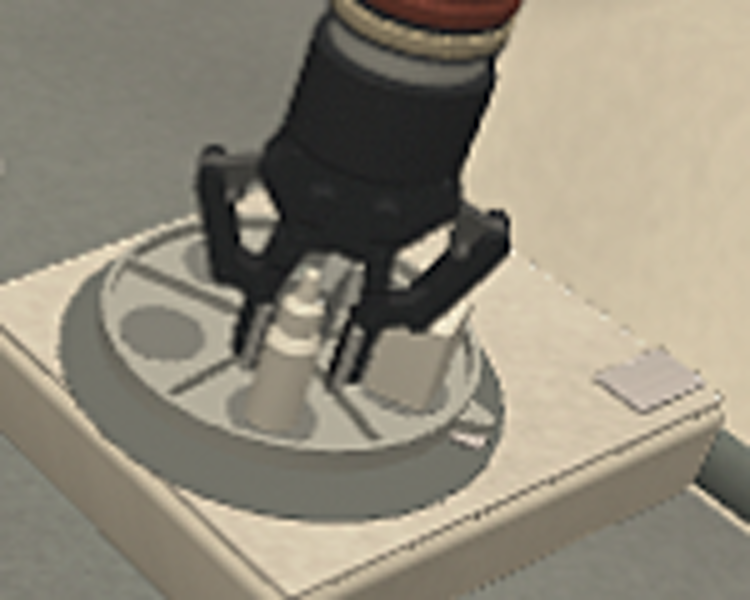

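```bash
python3 -m jog '[{"gripper":38,"x":0,"y":0,"z":0.3,"spin":0}]'>/dev/null; python3 hold.py 1; python3 -m jog '[{"gripper":38,"x":0,"y":0,"z":0.5,"spin":0},{"gripper":38,"x":0.02,"y":0,"z":0.6,"spin":0}]'>/dev/null;python3 hold.py 1; python3 -m jog '[{"gripper":38,"x":0.05,"y":0,"z":0.6,"spin":0},{"gripper":38,"x":0,"y":0,"z":0.8,"spin":0},{"gripper":50,"x":0,"y":0,"z":0.8,"spin":0}]'>/dev/null;python3 hold.py 1;python3 - <<'E'
from h import *
p,d=optics.grab_frame('scene');crop(p[:,:,::-1],400,110,550,250,5,'pics/c16.png')
E
```

```text
pos [0.6247 0.1129 0.0924] yaw 47.15 gap 0.0324 F [0.8 0.3 2.3] T [ 0.04 -0.03 -0.  ] t 25.33 j6 -0.68 q [ 0.0352  0.9159  0.3997 -0.008 ]
   tooltilt [ 0.013 -0.071 -0.997] truetip(shut) [0.6242 0.1154 0.1283]
pos [0.6258 0.1129 0.1284] yaw 47.16 gap 0.0326 F [ 0.7 -0.   2.7] T [ 0.05 -0.03 -0.03] t 25.55 j6 -0.69 q [ 0.0355  0.9159  0.3998 -0.0074]
   tooltilt [ 0.015 -0.071 -0.997] truetip(shut) [0.6253 0.1155 0.1643]
pos [0.6284 0.113  0.1995] yaw 47.15 gap 0.0426 F [ 1.6 -0.4  3.7] T [ 0.03 -0.04  0.03] t 25.85 j6 -0.7 q [ 0.0361  0.9159  0.3997 -0.0055]
   tooltilt [ 0.019 -0.071 -0.997] truetip(shut) [0.6277 0.1156 0.2354]
```

View pics/c16.png

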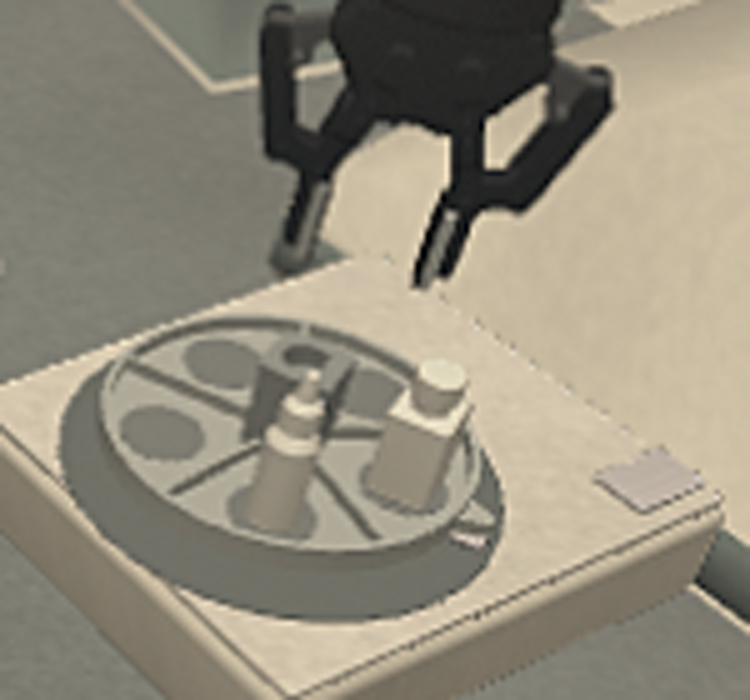

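```bash
python3 -m jog '[{"gripper":85,"x":0,"y":-0.6,"z":0.1,"spin":-0.8},{"gripper":85,"x":0,"y":-0.9,"z":0,"spin":-1},{"gripper":85,"x":0,"y":-0.9,"z":0,"spin":-1},{"gripper":85,"x":0,"y":-0.9,"z":0,"spin":-1},{"gripper":85,"x":0,"y":-0.9,"z":0,"spin":-1}]';python3 -m jog '[{"gripper":85,"x":0,"y":-0.9,"z":0,"spin":-1},{"gripper":85,"x":0,"y":-0.9,"z":0,"spin":-1},{"gripper":85,"x":0,"y":-0.9,"z":0,"spin":-1},{"gripper":85,"x":0,"y":-0.9,"z":0,"spin":-1},{"gripper":85,"x":0,"y":-0.9,"z":0,"spin":-1}]'; python3 -m jog '[{"gripper":85,"x":0,"y":-0.9,"z":0,"spin":-1},{"gripper":85,"x":0,"y":-0.9,"z":0,"spin":-1},{"gripper":85,"x":0,"y":-0.9,"z":0,"spin":-1},{"gripper":85,"x":0,"y":-0.9,"z":0,"spin":-1},{"gripper":85,"x":0,"y":-0.9,"z":-0.3,"spin":-1}]'; python3 st.py
```

```text
time: 26.32
position: [0.6295, -0.0101, 0.2014]
ee_rot: [0.035, 0.97, 0.239, -0.008]
contact_force: [0.7, -0.4, -0.1]
finger_gap: 0.0725
time: 26.73
position: [0.6273, -0.1508, 0.1964]
ee_rot: [0.032, 0.998, 0.059, -0.015]
contact_force: [0.3, -0.0, -0.1]
finger_gap: 0.0728
time: 27.15
position: [0.6263, -0.2926, 0.1839]
ee_rot: [0.028, 0.992, -0.124, -0.02]
contact_force: [0.7, -0.6, 0.8]
finger_gap: 0.0723
pos [ 0.6263 -0.2926  0.1839] yaw -14.31 gap 0.0723 F [ 0.7 -0.6  0.8] T [ 0.02 -0.07  0.03] t 27.15 j6 -0.24 q [ 0.0283  0.9916 -0.1245 -0.0203]
   tooltilt [-0.047 -0.051 -0.998] truetip(shut) [ 0.628  -0.2907  0.2198]
```

```bash
python3 -m jog '[{"gripper":85,"x":-0.2,"y":-0.7,"z":-0.6,"spin":-1},{"gripper":85,"x":-0.2,"y":-0.5,"z":-0.8,"spin":-0.9},{"gripper":85,"x":-0.1,"y":-0.3,"z":-0.8,"spin":-0.4},{"gripper":85,"x":0,"y":-0.2,"z":-0.6,"spin":0}]'>/dev/null; python3 hold.py 2
```

```text
pos [ 0.6096 -0.352   0.0949] yaw -24.42 gap 0.0722 F [-0.4  0.3 -0.2] T [ 0.03 -0.01  0.02] t 27.58 j6 -0.14 q [ 0.028   0.9768 -0.2114 -0.0218]
   tooltilt [-0.054 -0.045 -0.997] truetip(shut) [ 0.6115 -0.3504  0.1308]
```

```bash
python3 -m jog '[{"gripper":85,"x":-0.1,"y":-0.08,"z":-0.6,"spin":0},{"gripper":85,"x":0,"y":-0.03,"z":-0.6,"spin":0}]'>/dev/null; python3 hold.py 2;  python3 - <<'E'
from h import *
p,d=optics.grab_frame('scene');crop(p[:,:,::-1],190,190,340,330,5,'pics/c17.png')
E
```

```text
pos [ 0.6086 -0.3551  0.0605] yaw -24.38 gap 0.0724 F [-0.5  1.5 -0.1] T [-0.01 -0.01 -0.01] t 27.85 j6 -0.14 q [ 0.028   0.9769 -0.211  -0.02  ]
   tooltilt [-0.051 -0.046 -0.998] truetip(shut) [ 0.6104 -0.3534  0.0964]
```

View pics/c17.png

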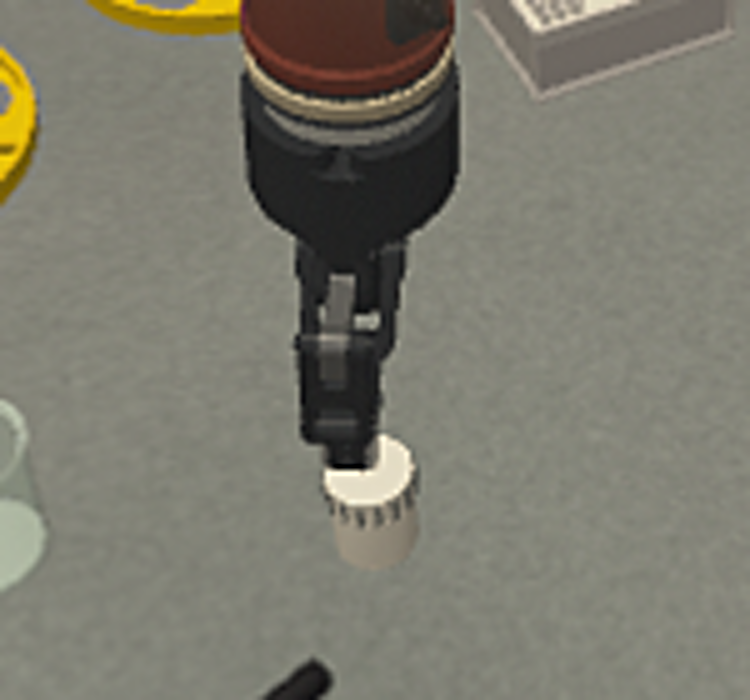

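```bash
python3 -m jog '[{"gripper":85,"x":-0.03,"y":0,"z":-0.6,"spin":0}]'>/dev/null; python3 hold.py 2; python3 -m jog '[{"gripper":85,"x":0,"y":0,"z":-0.6,"spin":0}]'>/dev/null; python3 hold.py 2
```

```text
pos [ 0.6083 -0.3545  0.044 ] yaw -24.32 gap 0.0725 F [-0.   0.  -0.9] T [ 0.05 -0.02 -0.03] t 28.08 j6 -0.14 q [ 0.0281  0.977  -0.2106 -0.0197]
   tooltilt [-0.05  -0.047 -0.998] truetip(shut) [ 0.6101 -0.3528  0.0799]
pos [ 0.6074 -0.3531  0.0251] yaw -24.29 gap 0.0729 F [-0.9  0.7 -0.3] T [0.03 0.03 0.01] t 28.27 j6 -0.14 q [ 0.0274  0.977  -0.2102 -0.0212]
   tooltilt [-0.053 -0.045 -0.998] truetip(shut) [ 0.6093 -0.3515  0.061 ]
```

```bash
python3 -m jog '[{"gripper":85,"x":0,"y":-0.08,"z":-0.7,"spin":0}]'>/dev/null; python3 hold.py 2; python3 -m jog '[{"gripper":85,"x":0,"y":-0.03,"z":-0.55,"spin":0}]'>/dev/null; python3 hold.py 2
```

```text
pos [ 0.6057 -0.3542  0.0026] yaw -24.27 gap 0.0726 F [-0.7  0.3  0. ] T [0.09 0.04 0.04] t 28.45 j6 -0.14 q [ 0.0266  0.977  -0.2101 -0.0234]
   tooltilt [-0.057 -0.042 -0.997] truetip(shut) [ 0.6077 -0.3527  0.0385]
pos [ 0.604  -0.3539 -0.016 ] yaw -24.26 gap 0.0727 F [-1.2 -0.1 -1.4] T [ 0.06  0.02 -0.  ] t 28.63 j6 -0.14 q [ 0.0257  0.977  -0.21   -0.0254]
   tooltilt [-0.06  -0.04  -0.997] truetip(shut) [ 0.6062 -0.3525  0.0199]
```

```bash
python3 -m jog '[{"gripper":85,"x":0.08,"y":0,"z":0.03,"spin":0}]'>/dev/null; python3 hold.py 1; python3 -m jog '[{"gripper":0,"x":0,"y":0,"z":0,"spin":0},{"gripper":0,"x":0,"y":0,"z":0,"spin":0},{"gripper":0,"x":0,"y":0,"z":0,"spin":0}]' 40 >/dev/null; python3 hold.py 4
```

```text
pos [ 0.6065 -0.3536 -0.0152] yaw -24.26 gap 0.0724 F [0.5 0.1 0.1] T [ 0.03 -0.04 -0.03] t 28.77 j6 -0.13 q [ 0.0255  0.977  -0.21   -0.0257]
   tooltilt [-0.061 -0.039 -0.997] truetip(shut) [ 0.6087 -0.3522  0.0207]
pos [ 0.6083 -0.3546 -0.0129] yaw -24.26 gap 0.0368 F [-0.1  0.3  1.7] T [-0.03 -0.05  0.04] t 29.22 j6 -0.13 q [ 0.0262  0.9771 -0.21   -0.0239]
   tooltilt [-0.058 -0.041 -0.997] truetip(shut) [ 0.6104 -0.3531  0.0231]
```

```bash
python3 -m jog '[{"gripper":0,"x":0,"y":0,"z":0.4,"spin":0},{"gripper":0,"x":0,"y":0,"z":0.9,"spin":0},{"gripper":0,"x":0,"y":0,"z":0.9,"spin":0},{"gripper":0,"x":0,"y":0,"z":0.9,"spin":0},{"gripper":0,"x":0,"y":0.3,"z":0.8,"spin":0}]'; python3 -m jog '[{"gripper":0,"x":-0.1,"y":0.8,"z":0.6,"spin":0},{"gripper":0,"x":-0.1,"y":0.9,"z":0.3,"spin":0},{"gripper":0,"x":-0.1,"y":0.9,"z":0,"spin":0},{"gripper":0,"x":-0.1,"y":0.9,"z":0,"spin":0},{"gripper":0,"x":-0.1,"y":0.9,"z":0,"spin":0}]'; python3 -m jog '[{"gripper":0,"x":-0.1,"y":0.9,"z":0,"spin":0},{"gripper":0,"x":-0.1,"y":0.9,"z":0,"spin":0},{"gripper":0,"x":-0.1,"y":0.9,"z":0,"spin":0},{"gripper":0,"x":-0.1,"y":0.9,"z":0,"spin":0},{"gripper":0,"x":-0.1,"y":0.9,"z":0,"spin":0}]';python3 st.py
```

```text
time: 29.63
position: [0.6, -0.3416, 0.0998]
ee_rot: [0.023, 0.977, -0.21, -0.033]
contact_force: [0.7, -0.5, -0.6]
finger_gap: 0.0364
time: 30.05
position: [0.5894, -0.2137, 0.1432]
ee_rot: [0.026, 0.976, -0.215, -0.023]
contact_force: [0.6, -0.1, -0.1]
finger_gap: 0.0366
time: 30.47
position: [0.5727, -0.0725, 0.1484]
ee_rot: [0.027, 0.976, -0.215, -0.021]
contact_force: [0.3, 0.7, -0.8]
finger_gap: 0.0368
pos [ 0.5727 -0.0725  0.1484] yaw -24.89 gap 0.0368 F [ 0.3  0.7 -0.8] T [ 0.01 -0.05  0.02] t 30.47 j6 0.24 q [ 0.0265  0.9759 -0.2154 -0.0209]
   tooltilt [-0.052 -0.043 -0.998] truetip(shut) [ 0.5746 -0.071   0.1843]
```

```bash
python3 -m jog '[{"gripper":0,"x":-0.1,"y":0.9,"z":0,"spin":0},{"gripper":0,"x":-0.1,"y":0.9,"z":0,"spin":0},{"gripper":0,"x":-0.1,"y":0.9,"z":0,"spin":0},{"gripper":0,"x":-0.1,"y":0.8,"z":0,"spin":0},{"gripper":0,"x":-0.1,"y":0.6,"z":0,"spin":0}]'>/dev/null; python3 hold.py 1; python3 -m jog '[{"gripper":0,"x":-0.05,"y":0.5,"z":0,"spin":0},{"gripper":0,"x":-0.05,"y":0.3,"z":0,"spin":0}]'>/dev/null;python3 hold.py 2
```

```text
pos [0.5542 0.0615 0.1523] yaw -24.73 gap 0.0368 F [-0.4  1.8 -0.9] T [ 0.11 -0.   -0.03] t 30.93 j6 0.45 q [ 0.0244  0.9763 -0.2141 -0.0206]
   tooltilt [-0.051 -0.039 -0.998] truetip(shut) [0.5561 0.0629 0.1882]
pos [0.5508 0.0862 0.1535] yaw -24.58 gap 0.0365 F [-0.5 -0.3  0.1] T [-0.02 -0.05  0.07] t 31.2 j6 0.49 q [ 0.0251  0.9766 -0.2128 -0.0199]
   tooltilt [-0.05  -0.041 -0.998] truetip(shut) [0.5526 0.0876 0.1894]
```

```bash
python3 -m jog '[{"gripper":0,"x":0.05,"y":0.35,"z":-0.4,"spin":0},{"gripper":0,"x":0.05,"y":0.1,"z":-0.5,"spin":0}]'>/dev/null; python3 hold.py 2; python3 -m jog '[{"gripper":0,"x":0.05,"y":0,"z":-0.6,"spin":0}]'>/dev/null;python3 hold.py 2
```

```text
pos [0.5542 0.0981 0.1261] yaw -24.65 gap 0.0369 F [-0.6  0.3 -1.5] T [ 0.04 -0.06  0.01] t 31.47 j6 0.52 q [ 0.026   0.9764 -0.2134 -0.0193]
   tooltilt [-0.049 -0.042 -0.998] truetip(shut) [0.556  0.0997 0.162 ]
pos [0.5531 0.0974 0.105 ] yaw -24.69 gap 0.0365 F [-0.8  0.  -1.9] T [ 0.07 -0.02  0.02] t 31.65 j6 0.52 q [ 0.027   0.9763 -0.2137 -0.0225]
   tooltilt [-0.056 -0.043 -0.998] truetip(shut) [0.5551 0.0989 0.1409]
```

```bash
python3 -m jog '[{"gripper":0,"x":0,"y":0.12,"z":-0.5,"spin":0}]'>/dev/null; python3 hold.py 2; python3 -m jog '[{"gripper":0,"x":0.02,"y":0.03,"z":-0.2,"spin":0}]'>/dev/null;python3 hold.py 2
python3 - <<'E'
from h import *
p,d=optics.grab_frame('scene');crop(p[:,:,::-1],390,110,550,250,5,'pics/c18.png')
E
```

```text
pos [0.5507 0.1005 0.0879] yaw -24.72 gap 0.0367 F [-0.6  0.2 -1.6] T [-0.    0.01 -0.  ] t 31.83 j6 0.53 q [ 0.0278  0.9761 -0.2139 -0.0253]
   tooltilt [-0.061 -0.043 -0.997] truetip(shut) [0.5529 0.1021 0.1238]
pos [0.5507 0.1012 0.0814] yaw -24.73 gap 0.0365 F [-1.4 -0.3 -0.7] T [ 0.   -0.07 -0.02] t 32.02 j6 0.53 q [ 0.0281  0.9761 -0.214  -0.0261]
   tooltilt [-0.063 -0.044 -0.997] truetip(shut) [0.5529 0.1028 0.1173]
```

View pics/c18.png

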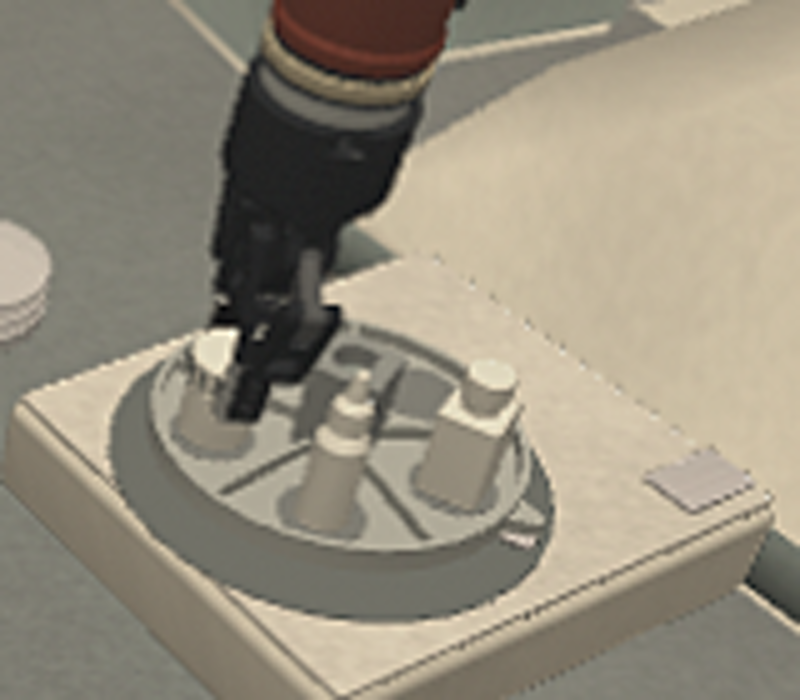

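Jar sits over its spot. I'll lower it about 2.5 mm and release.

```bash
python3 -m jog '[{"gripper":0,"x":0,"y":0,"z":-0.08,"spin":0}]'>/dev/null; python3 hold.py 2; python3 -m jog '[{"gripper":62,"x":0,"y":0,"z":0,"spin":0},{"gripper":62,"x":0,"y":0,"z":0,"spin":0}]'>/dev/null;python3 hold.py 4; python3 -m jog '[{"gripper":62,"x":0,"y":0,"z":0.3,"spin":0}]'>/dev/null; python3 hold.py 1; python3 -m jog '[{"gripper":62,"x":0,"y":0,"z":0.5,"spin":0},{"gripper":62,"x":0,"y":0,"z":0.8,"spin":0},{"gripper":62,"x":0,"y":0,"z":0.8,"spin":0},{"gripper":62,"x":0,"y":0,"z":0.8,"spin":0},{"gripper":62,"x":0,"y":-0.2,"z":0.4,"spin":0}]'; python3 hold.py 1; python3 -m jog '[{"gripper":62,"x":-0.3,"y":-0.9,"z":0,"spin":0},{"gripper":62,"x":-0.3,"y":-1,"z":0,"spin":0},{"gripper":62,"x":-0.3,"y":-1,"z":0,"spin":0},{"gripper":62,"x":-0.3,"y":-1,"z":0,"spin":0},{"gripper":62,"x":-0.3,"y":-1,"z":0,"spin":0}]'; python3 -m jog '[{"gripper":62,"x":-0.3,"y":-1,"z":0,"spin":0},{"gripper":62,"x":-0.3,"y":-1,"z":0,"spin":0},{"gripper":62,"x":-0.3,"y":-0.9,"z":0,"spin":0},{"gripper":62,"x":-0.2,"y":-0.5,"z":0,"spin":0},{"gripper":62,"x":0,"y":0,"z":0,"spin":0}]'
python3 - <<'E'
from h import *
for n in('top','scene'):
    p,d=optics.grab_frame(n);cv2.imwrite(f'pics/{n}9.png',p[:,:,::-1])
p=cv2.imread('pics/top9.png');q=cv2.imread('pics/scene9.png')
cv2.imwrite('pics/c19.png',np.hstack([cv2.resize(p[100:220,120:240],(400,400),interpolation=2),cv2.resize(q[130:270,390:530],(400,400),interpolation=2)]))
E
```

```text
pos [0.5514 0.1011 0.08  ] yaw -24.74 gap 0.0366 F [ 0.5  0.2 -1.2] T [ 0.   -0.02  0.01] t 32.25 j6 0.53 q [ 0.0279  0.9761 -0.214  -0.0253]
   tooltilt [-0.061 -0.044 -0.997] truetip(shut) [0.5536 0.1027 0.1159]
pos [0.5519 0.1012 0.0807] yaw -24.73 gap 0.0529 F [-0.3 -0.6 -0.9] T [-0.   -0.03 -0.06] t 32.62 j6 0.53 q [ 0.0277  0.9761 -0.214  -0.0247]
   tooltilt [-0.06  -0.044 -0.997] truetip(shut) [0.5541 0.1027 0.1166]
pos [0.5524 0.1012 0.0913] yaw -24.73 gap 0.0531 F [1.2 0.6 1. ] T [-0.03 -0.01 -0.02] t 32.75 j6 0.53 q [ 0.0276  0.9762 -0.214  -0.0243]
   tooltilt [-0.059 -0.044 -0.997] truetip(shut) [0.5545 0.1028 0.1272]
time: 33.17
position: [0.5497, 0.0956, 0.1931]
ee_rot: [0.028, 0.976, -0.213, -0.027]
contact_force: [0.2, -0.1, -0.4]
finger_gap: 0.0529
pos [0.5512 0.094  0.1952] yaw -24.7 gap 0.0531 F [1.3 0.2 2.8] T [ 0.   -0.05 -0.03] t 33.22 j6 0.51 q [ 0.0285  0.9762 -0.2138 -0.0248]
   tooltilt [-0.061 -0.045 -0.997] truetip(shut) [0.5534 0.0956 0.2311]
time: 33.63
position: [0.5071, -0.0538, 0.1964]
ee_rot: [0.027, 0.977, -0.209, -0.021]
contact_force: [0.4, -1.1, -0.6]
finger_gap: 0.0531
time: 34.05
position: [0.4674, -0.1662, 0.1924]
ee_rot: [0.028, 0.976, -0.212, -0.023]
contact_force: [0.7, -0.0, 0.1]
finger_gap: 0.053
```

View pics/c19.png

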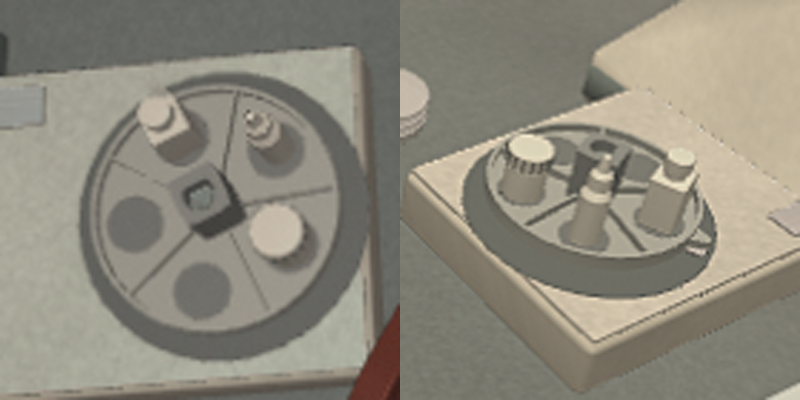

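View pics/top9.png

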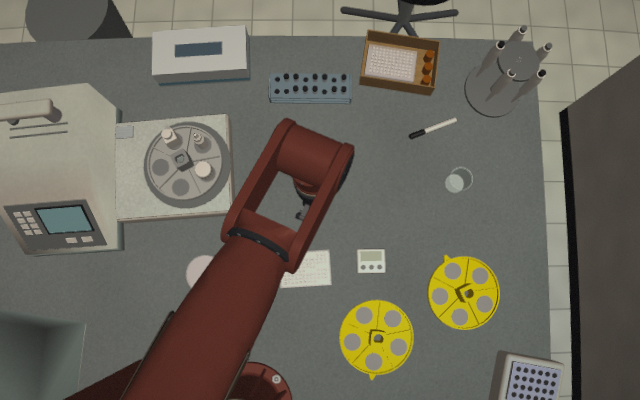

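```bash
python3 - <<'E'
from carpose import *
C=np.array([.5785,.157]);a=np.radians(28.8);R=np.array([[np.cos(a),-np.sin(a)],[np.sin(a),np.cos(a)]])
for n,o in(('top',np.zeros(2)),('scene',np.array([.0018,-.0025]))):
    img=cv2.imread(f'pics/{n}9.png');g=cv2.cvtColor(img,6)
    try: carpose(n,img,C+o,28.8,.085)
    except Exception as e:print('cp',str(e)[:80])
    print('disc rim',radial(n,g,C+o,.099,.09,.008)[:2],'offs',o)
    for nm,b,z,r in[('square cap',0,.161,.0115),('dropper',-72,.139,.0125),('jar lid',-144,.139,.019)]:
        t=.06*np.array([np.cos(np.radians(b)),np.sin(np.radians(b))])
        for rep in range(1):
            try:
                c,r2,m=radial(n,g,C+o+R@t,z,r,.006,it=6);print(n,nm,'in carousel',(R.T@(c-o-C)).round(4),'want',t.round(4),'r',r2.round(4),m)
            except Exception as e:print(nm,e)
E
python3 st.py
```

```text
spots 5
top free pnp [0.5803 0.1593 0.0824] yaw 28.88 zaxis [0.106 0.169 0.98 ] err [0.85 0.61 1.98 2.55 2.01]
level fit c [0.5802 0.1593] yaw 29.64 scale 0.9533
disc rim (array([0.57866298, 0.15814135]), np.float64(0.09026516157324468)) offs [0. 0.]
top square cap in carousel [ 0.0597 -0.0005] want [0.06 0.  ] r 0.0101 59
top dropper in carousel [ 0.0259 -0.0619] want [ 0.0185 -0.0571] r 0.0189 51
top jar lid in carousel [-0.049  -0.0354] want [-0.0485 -0.0353] r 0.018 87
spots 3
scene free pnp [0.58   0.154  0.0845] yaw 28.62 zaxis [-0.017  0.013  1.   ] err [0. 0. 0.]
level fit c [0.5798 0.154 ] yaw 28.79 scale 0.9962
disc rim (array([0.57854205, 0.15491046]), np.float64(0.090809310693925)) offs [ 0.0018 -0.0025]
scene square cap in carousel [ 0.0598 -0.0029] want [0.06 0.  ] r 0.0096 49
scene dropper in carousel [ 0.0172 -0.0593] want [ 0.0185 -0.0571] r 0.0111 56
scene jar lid in carousel [-0.0478 -0.0375] want [-0.0485 -0.0353] r 0.0181 88
pos [ 0.4683 -0.1637  0.1923] yaw -24.44 gap 0.0531 F [ 0.2 -0.   0.5] T [ 0.02 -0.06  0.  ] t 34.15 j6 0.01 q [ 0.0273  0.9767 -0.2116 -0.0232]
   tooltilt [-0.057 -0.043 -0.997] truetip(shut) [ 0.4704 -0.1622  0.2282]
```

```bash
python3 -c "
from bench import ctrl;print(ctrl.finish_job())"
```

```text
the job is handed in; nothing more can be done
None
```

I fitted the carousel on the spindle flat to flat and loaded all three bottles, then handed the job in at about 34 s. The hand-in reports no verdict.

**Carousel:** The scene camera puts its underside at z ≈ 0.085 m, as it should be when fully home, with its heading at 28.8° against 28.8° for the spindle flag. It is level and centred within about 1 mm. All three bottles were still on the bench when it dropped home.

**Bottles:** All are upright. From the clean camera fits, each is within about 3 mm of its compartment middle:

| Bottle | Compartment | Distance from middle |
|---|---|---|
| Square bottle | at the tab | 0.6 mm (top camera), 3 mm (scene camera) |
| Dropper bottle | one clockwise | 2.6 mm (scene camera only) |
| Jar | two clockwise | 0.5 mm (top camera), 2.3 mm (scene camera) |

**Rack and beaker:** Both look unmoved in the last top picture. The arm was clear of everything at hand-in.

**Checks that failed or disagreed:**
- **Height reading:** The reported tool height was about 36 mm too low compared with the cameras. My first grasp therefore closed in free air above the hub, and I corrected for the offset from then on.
- **Tool tilt:** The tool drifted up to about 4° off vertical, so I allowed for the sideways shift it caused.
- **Camera offset:** The two cameras differ by about 3 mm, and I compensated for it.
- **Final top view:** The dropper fit and the carousel fit from its spots were spoiled because the bottles hide parts of them. For those I relied on the scene camera, plus the top-view fit of the carousel's rim.

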